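# Clamp up a row of toy-bus panels for gang sanding

## Task

Get the toy-bus end panels clamped up for gang sanding. Swing the red cam lever open, push the leaning panels upright against the jig's backstop and square them flush along its side fence, fill the rest of the row with as many packers from the rack as belong there (the row holds six pieces, panels and packers together), lower the pressure block into its pocket between the row and the cam, then swing the lever fully shut so that the row is clamped tight. Leave the toy car and the black sanding block undisturbed.

Things in the scene. Friction and masses are not known exactly. Their poses are not given: they have to be found in the camera images.
- jig: plywood gang-sanding jig, fixed to the bench, base 234 x 150 x 18 mm (x -124..110, y -75..75); origin on its underside; x runs along the row to the backstop, y left to the side fence, z up. Jig floor at z = 18 mm. A full row is six pieces of 12 mm = 72 mm, from x = 85 to x = 13 mm. Right side open, but for a pocket cheek 30 mm tall at x -47..-5, y -56..-42 mm
- backstop (a point): foot of the backstop's working face: jig x = 85, y = 0, z = 18 mm (floor). The backstop is 76 mm tall above the floor and reaches from jig y = -30 to 57 mm, so a panel stands out beyond it on the right; axes as the jig's
- fence (a point): foot of the side fence's working face at jig x = 24, y = 42, z = 18 mm (floor). The fence is 40 mm tall above the floor and runs from jig x -50 to 84 mm; an 84 mm wide panel is flush when its centre is at jig y = 0
- pocket (a point): centre of the pressure block's pocket on the jig floor when clamped: jig x = -12, y = 0, z = 18 mm. The pocket is 84 mm wide (y) between fence and cheek; along x it reaches from the row's end (x = 13) to the cam's face: x = -47 mm with the lever fully open, -36 mm shut, which squeezes a full row by about 1 mm; a piece too few leaves the block loose
- cam (a joint): angle of the cam lever about its upright pivot, rad: 0 = fully shut (lever points to jig +y), grows counter-clockwise seen from above to 2.0 = fully open (lever points towards the robot); starts partly shut. Stays where it is left (friction 0.08 N m); pull or push its red post round the pivot
- cam_pivot (a point): pivot axis of the cam lever, at jig x = -68, y = 0 mm, at the height of the jig floor. Cam disc 24 mm radius, 24 to 44 mm above the floor; lever arm above it to 54 mm. The pivot sits in a stiff rubber bush (9 N/mm) that gives up to 2.5 mm towards the robot
- lever_post (a point): upright red round post at the end of the cam lever, 18 mm diameter, 45 mm tall; the point is half-way up its axis, 96 mm above the bench, 83 mm from the pivot axis. It may be gripped from above in any yaw
- panel_1_center (a point): plywood bus end panel, 12 mm thick (its x) x 84 mm wide (y) x 66 mm tall (z), 50 g, sanded smooth (friction about 0.3); the point is its centre, z up when upright. At the start it leans in the jig with its top towards the backstop and its foot out, and is up to 14 mm off the side fence to the right; three to five panels are present
- panel_2_center (a point): another such panel; its place in the leaning row counts from the backstop (panel_1 nearest); may be absent
- panel_3_center (a point): another such panel; its place in the leaning row counts from the backstop (panel_1 nearest)
- panel_4_center (a point): another such panel; its place in the leaning row counts from the backstop (panel_1 nearest); may be absent
- panel_5_center (a point): another such panel; its place in the leaning row counts from the backstop (panel_1 nearest); may be absent
- rack: fixed wooden rack for the packers, 96 x 84 x 41 mm; three slots 14.6 mm wide along its y, 26 mm apart, with the slot floors 10 mm above the bench
- packer_1_tab (a point): dark wooden packer standing in the rack: body 12 mm thick (its x) x 60 mm wide (y) x 66 mm tall with a tab 12 x 30 mm (x, y) on top, up to 102 mm; 50 g, smooth. The point is in the tab, 88 mm above the packer's foot; grip the tab across its 30 mm width (y)
- packer_2_tab (a point): another such packer
- packer_3_tab (a point): another such packer
- block_grip (a point): pale wooden pressure block on a dark steel shoe, standing on the bench: body 50 mm thick (its x) x 80 mm wide (y) x 54 mm tall with a grip rib 20 x 30 mm (x, y) on top, up to 94 mm; about 0.35 kg, foot chamfered 2 mm. The point is in the rib, 76 mm above the foot; grip the rib across its 30 mm width (y). Its x and y go along the jig's x and y in the pocket, either way round
- car: finished wooden toy car in front of the jig, 62 x 173 x 73 mm, to be left alone; origin under its centre
- sander: black sanding block, 66 x 111 x 30 mm, at the back, to be left alone; origin under its centre
There are look-alikes about, which are no part of the job. What is shaped like the part that bears packer_3_tab but turquoise or yellow is not meant.

How it is judged:
By the outcome, as a careful person would: the job done as asked, in the order asked, and still so for the second after the job is handed in, with the robot touching nothing.
Of panel_2, panel_4, panel_5 only 1 to 3 are there at a start; the rules pass over those that are not, and their reading is None.
At some moment in a run one of block may be knocked a few centimetres aside while the robot is not near it.
It also fails if it takes over 210 s, if anything falls off the work surface, if the arm or the gripper's body presses on something with over 40 N, if the wrist force passes 120 N, or if a joint passes its speed limit or range.

## Robot

A 6-joint arm with a two-finger parallel gripper is mounted at the origin on a cart in front of the work surface, level with it; the furniture and walls round the work are solid. World frame = base frame: x ahead of the robot, y to its left, z up, the work surface at z = 0. Lengths are in m, angles in degrees, forces in N, time in s.
With the tool pointing down it reaches from about 0.375 to 0.9 m from the base axis. Payload 3.1 kg.
Tool frame: the origin (TCP) lies on the centre line of the jaws, within the pads' length; the fingertips stand 17 mm ahead of it and the grasp point (between the pads) lies 2 mm behind it; y points along the fingers, x is the direction in which the jaws open and shut, and the axes are right-handed (so a half turn about y gives the same grasp; the last joint's range is limited). The gripper opens to 87 mm and grips with 3 to 60 N. Pads are 19 mm wide; open, the fingers measure 117 mm over their backs; the gripper's body (75 mm by 190 mm) begins 51 mm behind the grasp point.
Start: joints at [-83.795, 30.224, 82.088, -0, 67.689, -10.227], TCP at [0.177, -0.599, 0.24] pointing down, gripper open.
Joint ranges: [-176.69, 176.69], [-43.24, 126.21], [12.49, 139.97], [-82, 262], [0, 151.66], [-163.58, 163.58]. Speed limits (degrees/s): [159.86, 159.86, 180, 180, 180, 180].

## Interface

Orientations are given as a 3x3 rotation matrix whose columns are the frame's x, y, z axes.
In Python, from rig import read_state, capture, camera_info, hand_in, trace, tip_of gives the robot as it stands.
- The arm moves only by the tool jog_arm, never from a script. Its argument "steps" is a list of rows, each an object with "fingers": the opening in per cent of the stroke, from 0 (shut) to 100 (fully open); "delta_pos": the shift along the world's x, y, z in mm, a list of three; "turn": the turn about the world's z in degrees. A call has 1 to 20 rows; each row is the pose to reach, as a shift and turn from the pose commanded when the call began; what a row does not reach only later rows make up. A row lasts 1/12 s, in which the tool goes at most 41.7 mm and 7.16 degrees, less where a joint would pass 70% of its speed; a pose out of reach is approached as far as the arm can. A call with a gripper value outside its range is refused whole. The fingers move at their own pace and stop on an object; the grip force is fixed at half the most. Time passes only in rows, so rows that repeat a pose let the fingers close. It gives the time, the measured TCP pose, the force and the opening at its end, in the units of the state.
- read_state(): the state, without advancing time (a new reading comes with each control period).
- capture(name): name is "scene" or "side" or "wrist"; returns the picture (384x512x3 uint8, red, green, blue); there is no depth.
- camera_info(name): a dict with "fov_y" (degrees; the focal length in pixels is half the picture's height over the tangent of half this angle, whatever the lens; pixels are square), "cx", "cy" (the principal point, pixels), "k1" (the pictures are not rectified: a ray, as slopes to the right and down, at radius r is drawn at 1 + k1 r^2 times it, then the intrinsics apply), "view" (4x4, takes a point from world to camera coordinates); the wrist camera has in their place "tool_from_camera" (4x4, takes a point from camera to tool coordinates, whose origin is the TCP and whose axes are the tool frame's). Camera axes: x right, y down, z forward; pixel columns grow to the right and rows downward; lengths in m; the calibration is good to about 2 mm. A picture is of the moment at which its call begins: read the wrist's pose just before it. camera_info takes no time and is no camera call.
- hand_in(): hands the job in, once; it reports no verdict.
Trained networks look in the newest picture that a camera, given by its name, has taken for a name from the list of things; names that differ only in an ending like _2 or _b are one class to them, and where a whole thing is asked for, a point or a joint stands for the part that bears it (a point fixed in the world has none). Each returns a list of dicts, best first, with "confidence" (0 to 1); they miss things now and then, are a little off and sometimes report something else, mostly with a low value. They report only what shows in the picture. A call takes as long as a camera call. They do not tell look-alikes from the thing itself.
- trace(target, camera): "mask" (384x512 bool, what is visible of it).
- tip_of(target, camera): "position" ([x, y, z] in m, in world coordinates, good to about 4 mm: a listed point, or the origin of a listed thing).
The state is a dict: "time_s": time; "joint_positions": joint angles; "qvel": joint speeds; "tau": joint torques, N m; "position": TCP position; "tcp_rot": TCP orientation; "force": force on the tool from outside, world axes, zero at the start; "moment": the same for the moment, N m; "opening": opening from 0.0 (shut) to 1.0 (fully open).
Only numpy, scipy, OpenCV 4.12 (cv2) and the standard library are available. Lean on these libraries where they do the work, as an engineer would, in place of code of your own. Each camera call takes 0.05 s, during which the arm holds its last target.

## Working session

There is one attempt and no reset: what is moved stays moved. The work goes in short steps, Python scripts to look and compute and a tool call to move; the robot and the scene stay as the last step left them, time stands still between calls to the robot, and variables do not carry over. Pictures are saved under pics/ and viewed, and the job is handed in when it is done.

Besides the shell and the picture viewer there is one more tool, called after "Emit:" as name(argument=value, ...), one argument or row to a line, values as JSON. jog_arm: Moves the arm, as the interface text tells. Its arguments: {"type":"object","properties":{"steps":{"type":"array","items":{"type":"object","properties":{"fingers":{"type":"number"},"delta_pos":{"type":"array","items":{"type":"number"}},"turn":{"type":"number"}}}}},"required":["steps"]}

```bash
ls; mkdir -p pics
python3 - <<'E'
from rig import *
import cv2, numpy as np
s=read_state()
for k in ['time_s','position','tcp_rot','force','opening']: print(k,s[k])
for n in ['scene','side','wrist']:
    im=capture(n); cv2.imwrite(f'pics/{n}0.png',im[:,:,::-1])
    print(n,camera_info(n))
E
```

```text
pics
time_s 0.0
position [ 0.17676321 -0.59876508  0.2385544 ]
tcp_rot [[ 2.82867916e-01 -2.20829412e-04  9.59158847e-01]
 [-9.59156466e-01  2.17499011e-03  2.82867714e-01]
 [-2.14862651e-03 -9.99997610e-01  4.03424959e-04]]
force [ 0.55432036 -0.22637856 -0.7147868 ]
opening 0.9970928903885267
scene {'fov_y': 54.75529277816604, 'cx': 255.7319989792842, 'cy': 193.61082113461066, 'k1': -0.020232039667862148, 'view': array([[ 0.44634417, -0.89463252, -0.02023712, -0.2991552 ],
       [-0.44979611, -0.20474418, -0.86934647,  0.33304866],
       [ 0.77360219,  0.39713031, -0.49378859,  0.59253298],
       [ 0.        ,  0.        ,  0.        ,  1.        ]])}
side {'fov_y': 44.543425818236386, 'cx': 256.95818753703963, 'cy': 194.08289757894195, 'k1': 0.0010560831676581534, 'view': array([[-0.96065171, -0.27775345, -0.00114386,  0.51439912],
       [-0.17845976,  0.62037494, -0.76373231,  0.21650572],
       [ 0.2128389 , -0.73347662, -0.64553206,  1.08821192],
       [ 0.        ,  0.        ,  0.        ,  1.        ]])}
wrist {'fov_y': 71.47147997736208, 'cx': 254.75635759779354, 'cy': 197.32067471079398, 'k1': -0.05940321380729351, 'tool_from_camera': array([[ 9.99998783e-01, -1.01219858e-03,  1.18714445e-03,
         2.34977055e-04],
       [-1.41617949e-03, -2.69751419e-01,  9.62928952e-01,
        -1.45686944e-01],
       [-6.54441415e-04, -9.62929461e-01, -2.69752524e-01,
         7.47615120e-02],
       [ 0.00000000e+00,  0.00000000e+00,  0.00000000e+00,
         1.00000000e+00]])}
```

View pics/scene0.png

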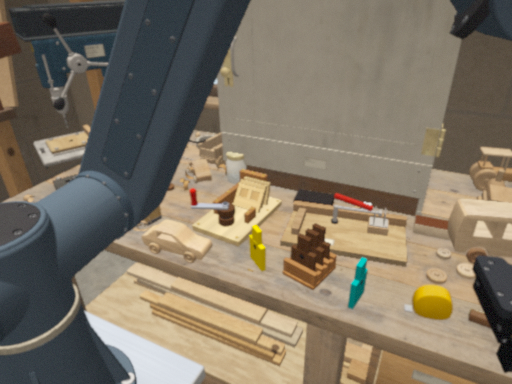

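View pics/side0.png

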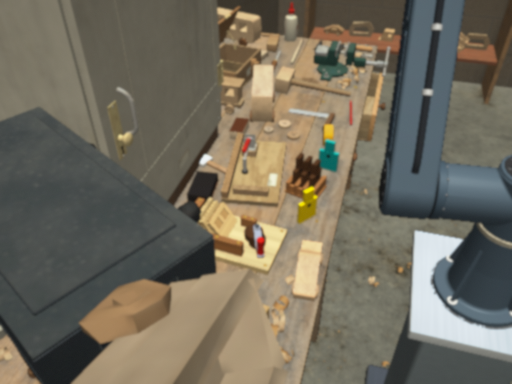

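View pics/wrist0.png

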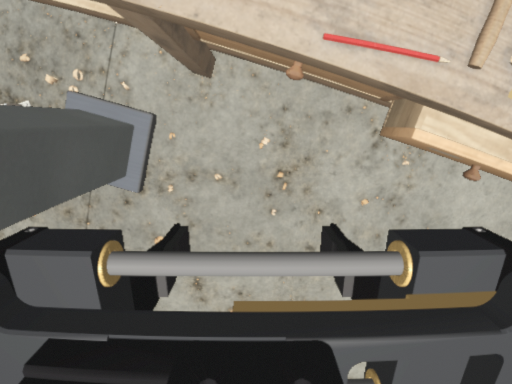

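Run:
```python
from rig import *
import numpy as np
for cam in ['scene','side']:
    capture(cam)
    for t in ['jig','backstop','fence','pocket','cam','cam_pivot','lever_post','panel_1_center','rack','packer_1_tab','block_grip','car','sander']:
        try:
            r=tip_of(t,cam)
            print(cam,t,[(round(d['confidence'],2),np.round(d['position'],3).tolist()) for d in r])
        except Exception as e: print(cam,t,e)
```

```text
scene jig [(0.75, [0.6, 0.015, 0.004])]
scene backstop [(0.65, [0.684, 0.006, 0.022])]
scene fence [(0.82, [0.628, 0.052, 0.017]), (0.42, [0.388, 0.074, 0.0])]
scene pocket [(0.68, [0.586, 0.014, 0.017])]
scene cam it knows: backstop, block_grip, cam_pivot, car, fence, jig, lever_post, packer_1_tab, packer_2_tab, packer_3_tab, panel_1_center, panel_2_center, panel_3_center, panel_4_center, panel_5_center, pocket
scene cam_pivot [(0.97, [0.53, 0.02, 0.016])]
scene lever_post [(0.59, [0.499, 0.1, 0.096])]
scene panel_1_center [(0.63, [0.669, -0.002, 0.051])]
scene rack [(0.78, [0.456, -0.244, -0.002]), (0.18, [0.67, -0.003, 0.051])]
scene packer_1_tab [(0.97, [0.434, -0.238, 0.097])]
scene block_grip [(0.17, [0.459, -0.241, 0.099])]
scene car [(0.8, [0.391, 0.073, 0.001])]
scene sander [(0.84, [0.742, -0.159, 0.005])]
side jig [(0.83, [0.596, 0.014, 0.004])]
side backstop []
side fence [(0.67, [0.622, 0.052, 0.017])]
side pocket [(0.89, [0.593, 0.016, 0.016]), (0.63, [0.458, -0.241, 0.0])]
side cam it knows: backstop, block_grip, cam_pivot, car, fence, jig, lever_post, packer_1_tab, packer_2_tab, packer_3_tab, panel_1_center, panel_2_center, panel_3_center, panel_4_center, panel_5_center, pocket
side cam_pivot [(0.94, [0.532, 0.02, 0.02])]
side lever_post [(0.66, [0.498, 0.095, 0.095]), (0.19, [0.629, 0.053, 0.014])]
side panel_1_center [(0.71, [0.589, 0.016, 0.013]), (0.65, [0.674, -0.004, 0.053]), (0.31, [0.527, 0.017, 0.022])]
side rack [(0.74, [0.46, -0.24, -0.003]), (0.74, [0.647, -0.0, 0.058])]
side packer_1_tab [(0.61, [0.434, -0.233, 0.096])]
side block_grip []
side car [(0.79, [0.39, 0.076, 0.002])]
side sander [(0.92, [0.746, -0.155, 0.0])]
```

Run:
```python
import cv2
a=cv2.imread('pics/scene0.png'); 
cv2.imwrite('pics/scene0a.png',cv2.resize(a[140:320,130:450],None,fx=2.5,fy=2.5,interpolation=cv2.INTER_CUBIC))
a=cv2.imread('pics/side0.png'); 
cv2.imwrite('pics/side0a.png',cv2.resize(a[80:300,150:370],None,fx=2.7,fy=2.7,interpolation=cv2.INTER_CUBIC))
```

```text
(no output)
```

View pics/scene0a.png

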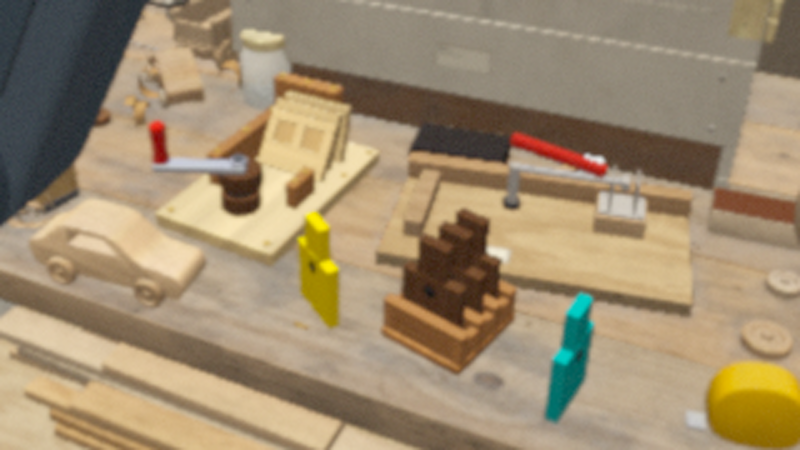

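View pics/side0a.png

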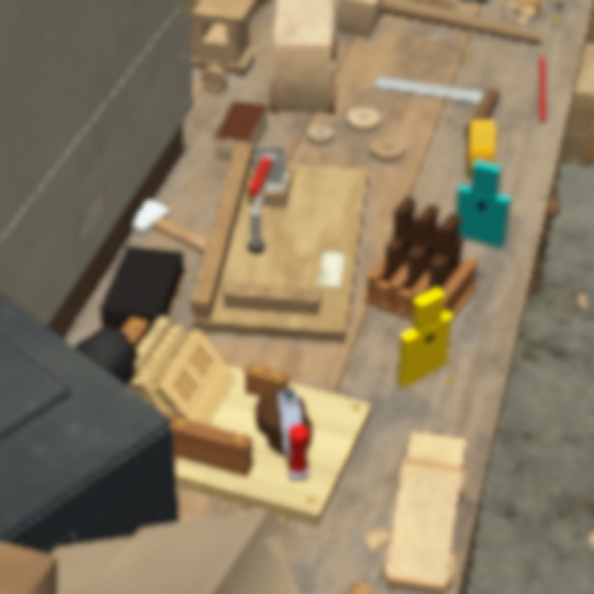

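Emit:
jog_arm(
  steps=[
    {"delta_pos": [0,0,140],"turn": 0,"fingers": 60},
    {"delta_pos": [0,0,140],"turn": 0,"fingers": 60},
    {"delta_pos": [0,0,140],"turn": 0,"fingers": 60},
    {"delta_pos": [323,650,140],"turn": -22,"fingers": 60},
    {"delta_pos": [323,650,140],"turn": -22,"fingers": 60},
    {"delta_pos": [323,650,140],"turn": -22,"fingers": 60},
    {"delta_pos": [323,650,140],"turn": -22,"fingers": 60},
    {"delta_pos": [323,650,140],"turn": -22,"fingers": 60},
    {"delta_pos": [323,650,140],"turn": -22,"fingers": 60},
    {"delta_pos": [323,650,140],"turn": -22,"fingers": 60},
    {"delta_pos": [323,650,140],"turn": -22,"fingers": 60},
    {"delta_pos": [323,650,140],"turn": -22,"fingers": 60},
    {"delta_pos": [323,650,140],"turn": -22,"fingers": 60},
    {"delta_pos": [323,650,140],"turn": -22,"fingers": 60},
    {"delta_pos": [323,650,140],"turn": -22,"fingers": 60},
    {"delta_pos": [323,650,140],"turn": -22,"fingers": 60},
    {"delta_pos": [323,650,140],"turn": -22,"fingers": 60},
    {"delta_pos": [323,650,140],"turn": -22,"fingers": 60},
    {"delta_pos": [323,650,140],"turn": -22,"fingers": 60},
    {"delta_pos": [323,650,140],"turn": -22,"fingers": 60},
  ],
)

```text
time_s: 3.12
position: [0.4924, 0.0369, 0.3796]
tcp_rot: [[-0.097, 0.001, 0.995], [-0.995, -0.0, -0.097], [0.0, -1.0, 0.001]]
force: [1.3, -1.2, 0.5]
opening: 0.598
```

Emit:
jog_arm(
  steps=[
    {"delta_pos": [0,0,0],"turn": 0,"fingers": 60},
    {"delta_pos": [0,0,0],"turn": 0,"fingers": 60},
    {"delta_pos": [0,0,0],"turn": 0,"fingers": 60},
  ],
)

```text
time_s: 3.37
position: [0.4916, 0.0347, 0.379]
tcp_rot: [[-0.096, -0.001, 0.995], [-0.995, -0.001, -0.096], [0.001, -1.0, -0.001]]
force: [-0.4, -0.0, -0.2]
opening: 0.602
```

```bash
cat > h.py <<'E'
from rig import *
import cv2, numpy as np
def wcam():
    s=read_state(); i=camera_info('wrist'); T=np.eye(4); T[:3,:3]=s['tcp_rot']; T[:3,3]=s['position']
    return i, T@i['tool_from_camera']
def cam_pose(n):
    if n=='wrist': return wcam()
    i=camera_info(n); return i, np.linalg.inv(i['view'])
def grab(n,fn):
    P=cam_pose(n); im=capture(n); cv2.imwrite(f'pics/{fn}.png',im[:,:,::-1]); return im,P
def foc(i): return 192/np.tan(np.radians(i['fov_y']/2))
def proj(P,X):
    i,W=P; X=np.atleast_2d(X); c=(X-W[:3,3])@W[:3,:3]; s=c[:,:2]/c[:,2:]; r2=(s**2).sum(1,keepdims=True)
    return s*(1+i['k1']*r2)*foc(i)+[i['cx'],i['cy']]
def unproj(P,uv,z):
    i,W=P; d=(np.atleast_2d(uv)-[i['cx'],i['cy']])/foc(i); s=d.copy()
    for _ in range(10): s=d/(1+i['k1']*(s**2).sum(1,keepdims=True))
    D=np.c_[s,np.ones(len(s))]@W[:3,:3].T; t=(z-W[2,3])/D[:,2]
    return W[:3,3]+D*t[:,None]
def tips(n,names):
    for t in names:
        r=tip_of(t,n); print(n,t,[(round(d['confidence'],2),np.round(d['position'],3).tolist()) for d in r])
def st():
    s=read_state(); y=np.degrees(np.arctan2(s['tcp_rot'][1,0],s['tcp_rot'][0,0]))
    print('t',round(s['time_s'],2),'pos',np.round(s['position'],4),'yaw',round(y,2),'F',np.round(s['force'],1),'M',np.round(s['moment'],2),'op',round(s['opening'],3),'j',np.round(s['joint_positions'],0))
E
python3 - <<'E'
from h import *
st()
grab('wrist','w1')
tips('wrist',['jig','backstop','fence','cam_pivot','lever_post','panel_1_center','packer_1_tab','block_grip','car','rack','sander'])
grab('scene','s1'); tips('scene',['block_grip','panel_1_center'])
E
```

```text
t 3.37 pos [0.4916 0.0347 0.379 ] yaw -95.51 F [-0.4 -0.  -0.2] M [0.01 0.05 0.  ] op 0.602 j [-9. 11. 89. -0. 80. 87.]
wrist jig [(0.68, [0.601, 0.015, -0.003]), (0.63, [0.651, 0.001, 0.048])]
wrist backstop []
wrist fence [(0.8, [0.626, 0.049, 0.017]), (0.54, [0.462, -0.242, 0.001])]
wrist cam_pivot [(0.57, [0.532, 0.016, 0.02])]
wrist lever_post [(0.97, [0.504, 0.097, 0.095])]
wrist panel_1_center [(0.72, [0.669, -0.005, 0.052])]
wrist packer_1_tab [(0.87, [0.434, -0.234, 0.1])]
wrist block_grip [(0.75, [0.482, 0.251, 0.072])]
wrist car [(0.8, [0.389, 0.077, 0.006]), (0.46, [0.598, 0.012, -0.003])]
wrist rack [(0.77, [0.458, -0.246, -0.002]), (0.16, [0.747, -0.154, 0.0])]
wrist sander [(0.7, [0.747, -0.156, -0.001]), (0.67, [0.529, 0.016, 0.016])]
scene block_grip [(0.95, [0.477, 0.255, 0.074])]
scene panel_1_center [(0.52, [0.67, -0.002, 0.052])]
```

View pics/w1.png

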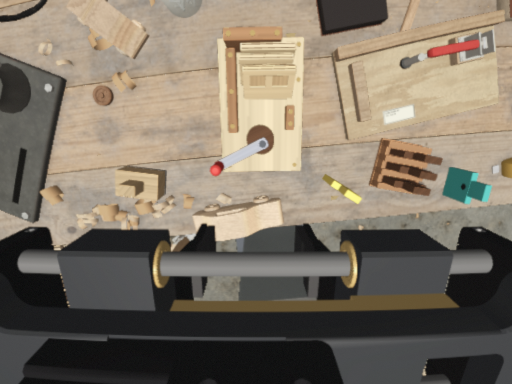

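View pics/s1.png

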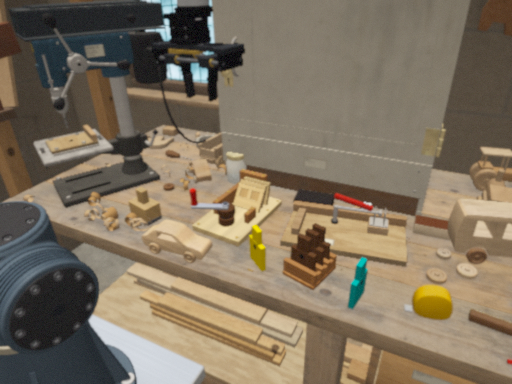

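Run:
```python
import cv2
a=cv2.imread('pics/w1.png'); 
cv2.imwrite('pics/w1a.png',cv2.resize(a[20:190,200:320],None,fx=4.5,fy=3.5,interpolation=cv2.INTER_CUBIC))
b=cv2.resize(a[130:210,100:180],None,fx=5,fy=5,interpolation=cv2.INTER_CUBIC)
c=cv2.resize(a[130:210,360:440],None,fx=5,fy=5,interpolation=cv2.INTER_CUBIC)
cv2.imwrite('pics/w1b.png',cv2.hconcat([b,c]))
a=cv2.imread('pics/s1.png')
cv2.imwrite('pics/s1a.png',cv2.resize(a[160:250,180:290],None,fx=6,fy=6,interpolation=cv2.INTER_CUBIC))
```

```text
(no output)
```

View pics/w1a.png

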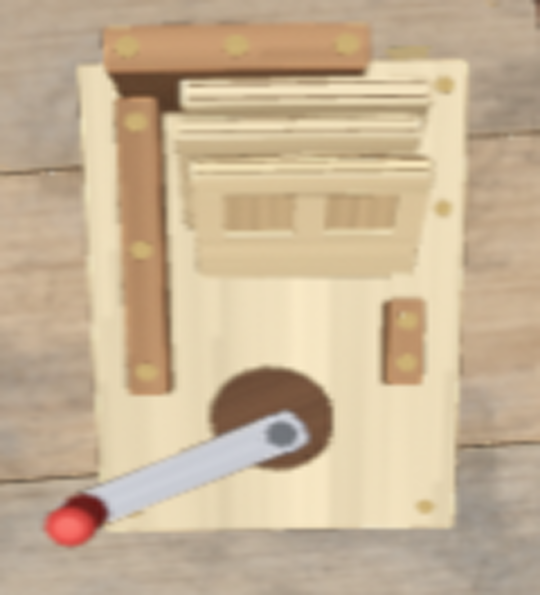

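View pics/s1a.png

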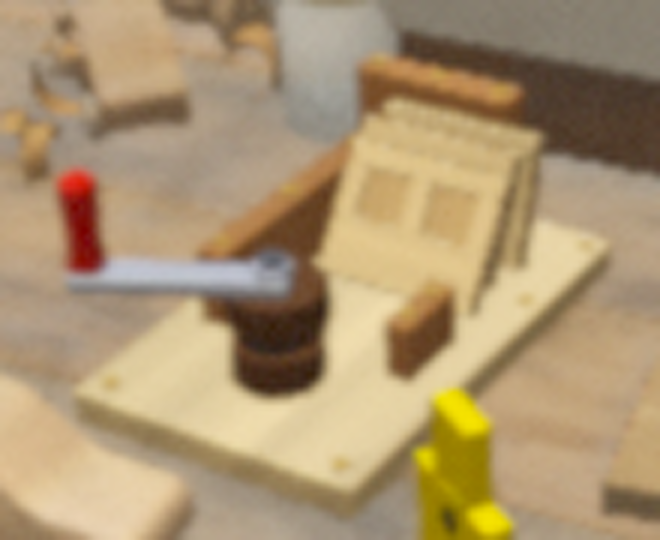

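View pics/w1b.png

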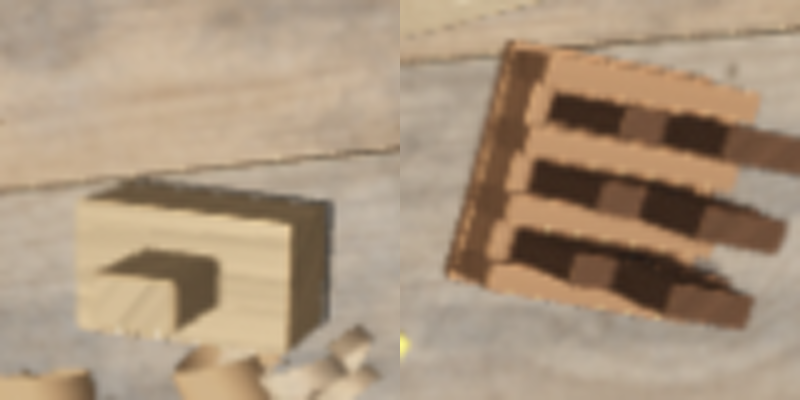

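Run:
```python
from h import *
P=wcam()
uv=np.array([[217.3,39.1],[303.8,37.7],[300.7,170.6],[222.2,171.4]])
X=unproj(P,uv,0.018)[:,:2]; print(X)
# jig corners
J=np.array([[.110,.075],[.110,-.075],[-.124,-.075],[-.124,.075]])
c=J.mean(0); d=X.mean(0); H=(J-c).T@(X-d); U,S,V=np.linalg.svd(H); R=V.T@U.T
print(np.degrees(np.arctan2(R[1,0],R[0,0])), d-R@c); print(X-(J-c)@R.T-d)
im,_=cv2.imread('pics/w1.png'),0
```

```text
[[ 0.71382769  0.07741811]
 [ 0.70176559 -0.07142281]
 [ 0.46976256 -0.05237423]
 [ 0.48295588  0.09802119]]
-4.875155090036623 [0.59905261 0.01231567]
[[-0.00120083 -0.00027789]
 [-0.00051519  0.00033853]
 [ 0.00063522 -0.00049936]
 [ 0.0010808   0.00043872]]
```

```bash
cat >> h.py <<'E'
JO=np.array([0.599,0.0123]); JY=np.radians(-4.9)
JR=np.array([[np.cos(JY),-np.sin(JY)],[np.sin(JY),np.cos(JY)]])
def j2w(x,y): return JO+JR@np.array([x,y])
def w2j(p): return JR.T@(np.array(p)[:2]-JO)
E
python3 - <<'E'
from h import *
P=wcam()
print(unproj(P,[[216,169.5],[217,172]],0.1185))
p=j2w(-.068,0); print('pivot',p)
print(proj(P,np.r_[p,.072]))
for a in (0,0.5,1.0,1.5,2.0,2.05):
    t=JY+np.pi/2+a; print(a,p+.083*np.array([np.cos(t),np.sin(t)]),np.degrees(t))
print(trace('lever_post','wrist')[0]['confidence'])
E
```

```text
[[0.5033883  0.09320309 0.1185    ]
 [0.49937126 0.09219051 0.1185    ]]
pivot [0.53124852 0.01810835]
[[262.10869011 144.04255194]]
0 [0.53833812 0.10080501] 85.1
0.5 [0.49782334 0.09408043] 113.74788975654116
1.0 [0.46549221 0.06875524] 142.39577951308232
1.5 [0.44926052 0.03102993] 171.04366926962348
2.0 [ 0.45310234 -0.00985904] 199.69155902616464
2.05 [ 0.45459779 -0.01372977] 202.55634800181875
0.9
```

Emit:
jog_arm(
  steps=[
    {"delta_pos": [8,59,-100],"turn": -17,"fingers": 60},
    {"delta_pos": [8,59,-100],"turn": -17,"fingers": 60},
    {"delta_pos": [8,59,-100],"turn": -17,"fingers": 60},
    {"delta_pos": [8,59,-150],"turn": -17,"fingers": 60},
    {"delta_pos": [8,59,-200],"turn": -17,"fingers": 60},
    {"delta_pos": [8,59,-230],"turn": -17,"fingers": 60},
    {"delta_pos": [8,59,-255],"turn": -17,"fingers": 60},
    {"delta_pos": [8,59,-278],"turn": -17,"fingers": 60},
    {"delta_pos": [8,59,-278],"turn": -17,"fingers": 60},
    {"delta_pos": [8,59,-278],"turn": -17,"fingers": 60},
  ],
)

```text
time_s: 5.0
position: [0.4995, 0.0938, 0.1003]
tcp_rot: [[-0.384, -0.003, 0.923], [-0.923, 0.0, -0.384], [0.001, -1.0, -0.003]]
force: [0.4, -0.3, 0.8]
opening: 0.6
```

Run:
```python
from h import *
st()
grab('wrist','w2')
tips('wrist',['lever_post','panel_1_center'])
```

```text
t 5.0 pos [0.4995 0.0938 0.1003] yaw -112.56 F [ 0.4 -0.3  0.8] M [-0.   -0.01  0.02] op 0.6 j [ -2.  34. 105.   0.  41. 111.]
wrist lever_post [(0.67, [0.504, 0.1, 0.095])]
wrist panel_1_center []
```

View pics/w2.png

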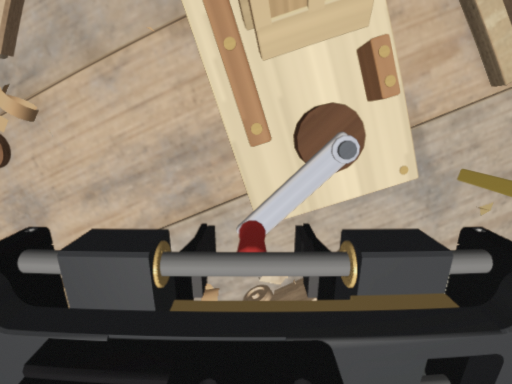

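Run:
```python
from h import *
p=j2w(-.068,0); s=read_state()['position'][:2]; r=.083
for a in [.6,.72,.84,.96,1.08,1.2,1.32,1.44,1.56,1.68,1.8,1.92,2.0,2.03]:
    t=JY+np.pi/2+a; print(a,np.round(1000*(p+r*np.array([np.cos(t),np.sin(t)])-s)))
```

```text
0.6 [-11.  -3.]
0.72 [-19.  -9.]
0.84 [-27. -15.]
0.96 [-34. -22.]
1.08 [-40. -30.]
1.2 [-45. -39.]
1.32 [-49. -48.]
1.44 [-51. -58.]
1.56 [-53. -68.]
1.68 [-53. -78.]
1.8 [-52. -88.]
1.92 [-50. -97.]
2.0 [ -48. -104.]
2.03 [ -48. -106.]
```

Emit:
jog_arm(
  steps=[
    {"delta_pos": [0,0,0],"turn": 0,"fingers": 10},
    {"delta_pos": [0,0,0],"turn": 0,"fingers": 5},
    {"delta_pos": [0,0,0],"turn": 0,"fingers": 5},
    {"delta_pos": [0,0,0],"turn": 0,"fingers": 5},
    {"delta_pos": [-10,-4,0],"turn": 0,"fingers": 5},
    {"delta_pos": [-19,-9,0],"turn": 0,"fingers": 5},
    {"delta_pos": [-27,-15,0],"turn": 0,"fingers": 5},
    {"delta_pos": [-34,-22,0],"turn": 0,"fingers": 5},
    {"delta_pos": [-40,-30,0],"turn": 0,"fingers": 5},
    {"delta_pos": [-45,-39,0],"turn": 0,"fingers": 5},
    {"delta_pos": [-49,-48,0],"turn": 0,"fingers": 5},
    {"delta_pos": [-51,-58,0],"turn": 0,"fingers": 5},
    {"delta_pos": [-53,-68,0],"turn": 0,"fingers": 5},
    {"delta_pos": [-53,-78,0],"turn": 0,"fingers": 5},
    {"delta_pos": [-52,-88,0],"turn": 0,"fingers": 5},
    {"delta_pos": [-50,-97,0],"turn": 0,"fingers": 5},
    {"delta_pos": [-48,-104,0],"turn": 0,"fingers": 5},
    {"delta_pos": [-47,-107,0],"turn": 0,"fingers": 5},
    {"delta_pos": [-47,-107,0],"turn": 0,"fingers": 5},
  ],
)

```text
time_s: 6.73
position: [0.4513, -0.0123, 0.1009]
tcp_rot: [[-0.386, -0.003, 0.923], [-0.923, 0.003, -0.386], [-0.002, -1.0, -0.004]]
force: [0.3, 9.1, 0.7]
opening: 0.197
```

Run:
```python
from h import *
st()
grab('wrist','w3')
p=read_state()['position'][:2]-j2w(-.068,0); print(np.linalg.norm(p),np.arctan2(p[1],p[0])-JY-np.pi/2+2*np.pi)
tips('wrist',['lever_post','panel_1_center'])
```

```text
t 6.73 pos [ 0.4513 -0.0123  0.1009] yaw -112.69 F [0.3 9.1 0.7] M [ 1.74 -0.17  0.25] op 0.197 j [-16.  31. 113.   0.  35.  97.]
0.08551817404846931 2.0179193290181754
wrist lever_post [(0.88, [0.454, -0.014, 0.096])]
wrist panel_1_center [(0.65, [0.598, 0.015, -0.003])]
```

View pics/w3.png

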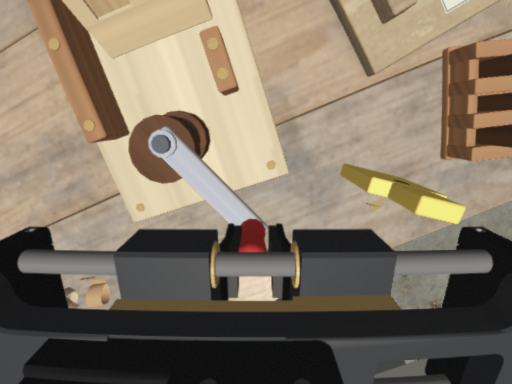

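Emit:
jog_arm(
  steps=[
    {"delta_pos": [0,3,0],"turn": 0,"fingers": 5},
    {"delta_pos": [0,3,0],"turn": 0,"fingers": 50},
    {"delta_pos": [0,3,0],"turn": 0,"fingers": 50},
    {"delta_pos": [0,3,0],"turn": 0,"fingers": 50},
    {"delta_pos": [0,3,30],"turn": 0,"fingers": 50},
    {"delta_pos": [0,3,70],"turn": 0,"fingers": 50},
    {"delta_pos": [60,14,120],"turn": 17.8,"fingers": 50},
    {"delta_pos": [60,14,150],"turn": 17.8,"fingers": 50},
    {"delta_pos": [60,14,150],"turn": 17.8,"fingers": 50},
    {"delta_pos": [60,14,150],"turn": 17.8,"fingers": 50},
    {"delta_pos": [60,14,150],"turn": 17.8,"fingers": 50},
  ],
)

```text
time_s: 7.8
position: [0.5136, 0.0003, 0.2519]
tcp_rot: [[-0.084, 0.002, 0.996], [-0.996, -0.001, -0.084], [0.001, -1.0, 0.002]]
force: [-0.6, 0.6, 0.6]
opening: 0.498
```

Run:
```python
from h import *
st()
im,_=grab('wrist','w4')
cv2.imwrite('pics/w4a.png',cv2.resize(im[:200,120:380,::-1],None,fx=3,fy=3,interpolation=cv2.INTER_CUBIC))
tips('wrist',['lever_post','panel_1_center','backstop','fence'])
r=trace('panel_1_center','wrist'); print([(d['confidence'],d['mask'].sum()) for d in r])
```

```text
t 7.8 pos [5.136e-01 3.000e-04 2.519e-01] yaw -94.82 F [-0.6  0.6  0.6] M [ 0.05  0.08 -0.04] op 0.498 j [-12.  21.  97.  -0.  62.  82.]
wrist lever_post [(0.92, [0.454, -0.009, 0.096])]
wrist panel_1_center [(0.86, [0.67, -0.006, 0.054]), (0.34, [0.597, 0.013, -0.003])]
wrist backstop [(0.72, [0.532, 0.016, 0.02])]
wrist fence [(0.72, [0.623, 0.051, 0.015])]
[(0.82, np.int64(1177)), (0.42, np.int64(2725))]
```

View pics/w4a.png

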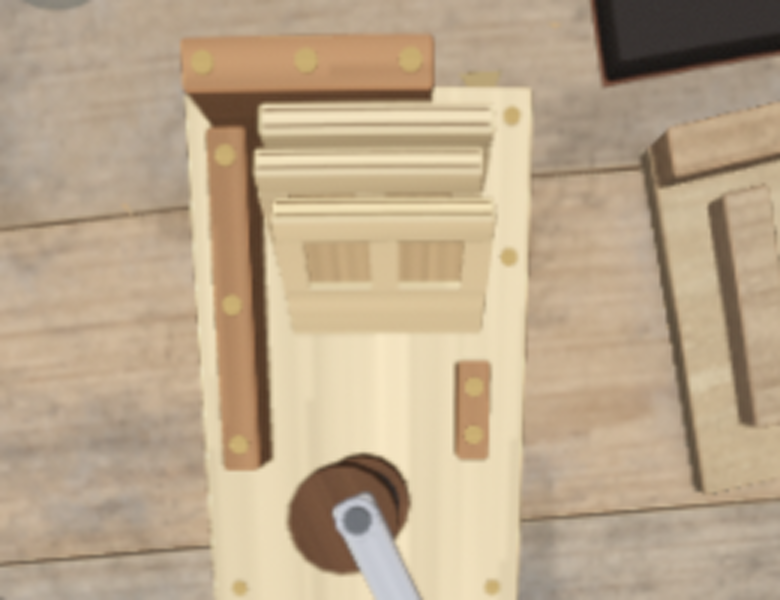

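Run:
```python
from h import *
P=wcam()
c=lambda u,v:[u/3+120,v/3]
q=lambda u,v,z:np.round(1000*w2j(unproj(P,[c(u,v)],z)[0]))
print('foot',q(290,330,.018),q(480,330,.018))
print('fence foot?',q(268,460,.018),'fence top',q(245,128,.058),q(262,465,.058))
print('backstop top front edge',q(187,93,.094),q(432,92,.094))
for v in (107,135,150,178,200,215): print(v,q(262,v,.083),q(490,v,.083))
```

```text
foot [ 5. 32.] [  5. -53.]
fence foot? [-53.  45.] fence top [79. 42.] [-51.  41.]
backstop top front edge [81. 55.] [ 80. -28.]
107 [79. 31.] [ 79. -49.]
135 [70. 32.] [ 70. -49.]
150 [65. 32.] [ 65. -50.]
178 [55. 32.] [ 55. -50.]
200 [48. 32.] [ 48. -50.]
215 [43. 33.] [ 43. -50.]
```

Emit:
jog_arm(
  steps=[
    {"delta_pos": [65,10,-60],"turn": 0,"fingers": 35},
    {"delta_pos": [65,10,-60],"turn": 0,"fingers": 35},
    {"delta_pos": [65,10,-90],"turn": 0,"fingers": 35},
    {"delta_pos": [65,10,-130],"turn": 0,"fingers": 35},
    {"delta_pos": [65,10,-170],"turn": 0,"fingers": 35},
    {"delta_pos": [65,10,-195],"turn": 0,"fingers": 35},
    {"delta_pos": [65,10,-208],"turn": 0,"fingers": 35},
    {"delta_pos": [65,10,-208],"turn": 0,"fingers": 35},
    {"delta_pos": [65,10,-208],"turn": 0,"fingers": 35},
  ],
)

```text
time_s: 8.85
position: [0.577, 0.0108, 0.042]
tcp_rot: [[-0.083, -0.003, 0.997], [-0.997, 0.001, -0.083], [-0.0, -1.0, -0.003]]
force: [0.1, -0.3, 0.6]
opening: 0.351
```

Run:
```python
from h import *
st(); print(w2j(read_state()['position']))
im,_=grab('wrist','w5')
```

```text
t 8.85 pos [0.577  0.0108 0.042 ] yaw -94.79 F [ 0.1 -0.3  0.6] M [-0.08 -0.03 -0.03] op 0.351 j [-10.  43.  97.  -0.  40.  85.]
[-0.02176848 -0.00339273]
```

View pics/w5.png

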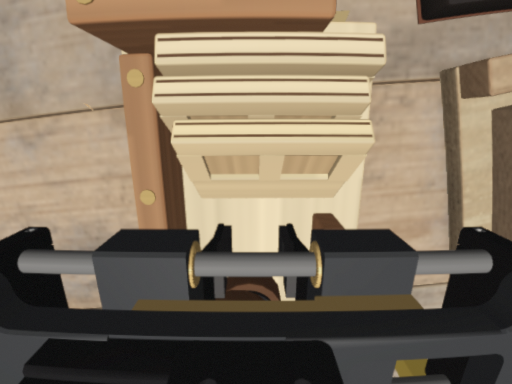

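Emit:
jog_arm(
  steps=[
    {"delta_pos": [10,-1,0],"fingers": 35},
    {"delta_pos": [18,-2,0],"fingers": 35},
    {"delta_pos": [25,-2,0],"fingers": 35},
    {"delta_pos": [31,-3,0],"fingers": 35},
    {"delta_pos": [37,-3,0],"fingers": 35},
    {"delta_pos": [42,-4,0],"fingers": 35},
    {"delta_pos": [46,-4,0],"fingers": 35},
    {"delta_pos": [50,-4,0],"fingers": 35},
    {"delta_pos": [53,-5,0],"fingers": 35},
    {"delta_pos": [56,-5,0],"fingers": 35},
    {"delta_pos": [58,-5,0],"fingers": 35},
    {"delta_pos": [58,-5,0],"fingers": 35},
  ],
)

```text
$.steps[0]: bad value
```

Run:
```python
from h import *
st(); print(w2j(read_state()['position']))
im,_=grab('wrist','w6');im,_=grab('scene','s6')
```

```text
t 8.9 pos [0.5781 0.0106 0.0432] yaw -94.78 F [-0.8  0.2  0.1] M [0.07 0.03 0.02] op 0.353 j [-10.  43.  97.  -0.  40.  85.]
[-0.02069931 -0.00343716]
```

View pics/w6.png

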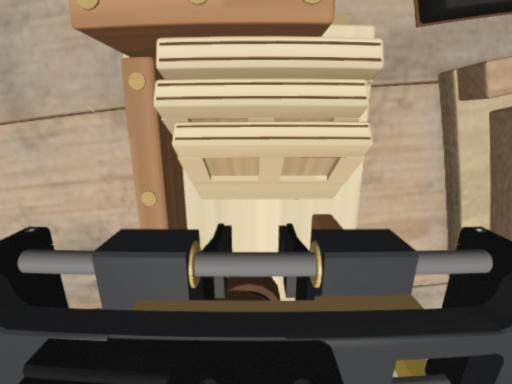

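"turn" is required in each row.

Emit:
jog_arm(
  steps=[
    {"delta_pos": [10,-1,0],"turn": 0,"fingers": 35},
    {"delta_pos": [18,-2,0],"turn": 0,"fingers": 35},
    {"delta_pos": [25,-2,0],"turn": 0,"fingers": 35},
    {"delta_pos": [31,-3,0],"turn": 0,"fingers": 35},
    {"delta_pos": [37,-3,0],"turn": 0,"fingers": 35},
    {"delta_pos": [42,-4,0],"turn": 0,"fingers": 35},
    {"delta_pos": [46,-4,0],"turn": 0,"fingers": 35},
    {"delta_pos": [50,-4,0],"turn": 0,"fingers": 35},
    {"delta_pos": [53,-5,0],"turn": 0,"fingers": 35},
    {"delta_pos": [56,-5,0],"turn": 0,"fingers": 35},
    {"delta_pos": [58,-5,0],"turn": 0,"fingers": 35},
    {"delta_pos": [58,-5,0],"turn": 0,"fingers": 35},
  ],
)

```text
time_s: 10.0
position: [0.6359, 0.0057, 0.043]
tcp_rot: [[-0.083, -0.001, 0.997], [-0.997, -0.0, -0.083], [0.0, -1.0, -0.001]]
force: [-0.9, 0.1, -0.4]
opening: 0.345
```

Run:
```python
from h import *
st(); print(w2j(read_state()['position']))
im,_=grab('wrist','w6');im,_=grab('scene','s6')
```

```text
t 10.0 pos [0.6359 0.0057 0.043 ] yaw -94.76 F [-0.9  0.1 -0.4] M [ 0.03  0.12 -0.02] op 0.345 j [-10.  46.  88.  -0.  46.  85.]
[ 0.03730468 -0.00340145]
```

View pics/w6.png

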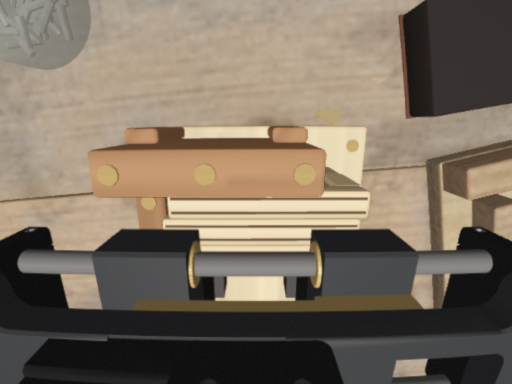

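Emit:
jog_arm(
  steps=[
    {"delta_pos": [1,0,0],"turn": 0,"fingers": 35},
    {"delta_pos": [2,0,0],"turn": 0,"fingers": 35},
    {"delta_pos": [3,0,0],"turn": 0,"fingers": 35},
    {"delta_pos": [3,0,0],"turn": 0,"fingers": 35},
  ],
)

```text
time_s: 10.43
position: [0.6358, 0.006, 0.0428]
tcp_rot: [[-0.082, -0.007, 0.997], [-0.997, 0.001, -0.082], [0.0, -1.0, -0.007]]
force: [-6.9, -0.3, 3.3]
opening: 0.35
```

Emit:
jog_arm(
  steps=[
    {"delta_pos": [1,0,0],"turn": 0,"fingers": 35},
    {"delta_pos": [2,0,0],"turn": 0,"fingers": 35},
    {"delta_pos": [2,0,0],"turn": 0,"fingers": 35},
  ],
)

```text
time_s: 10.68
position: [0.6356, 0.0062, 0.0425]
tcp_rot: [[-0.082, -0.012, 0.997], [-0.997, 0.001, -0.082], [0.0, -1.0, -0.012]]
force: [-9.9, -1.1, 5.3]
opening: 0.349
```

Run:
```python
from h import *
a,_=grab('scene','s7');b,_=grab('side','d7');grab('wrist','w7')
x=cv2.resize(a[150:240,180:290,::-1],None,fx=4.5,fy=4.5,interpolation=cv2.INTER_CUBIC)
cv2.imwrite('pics/s7a.png',x)
```

```text
(no output)
```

View pics/s7a.png

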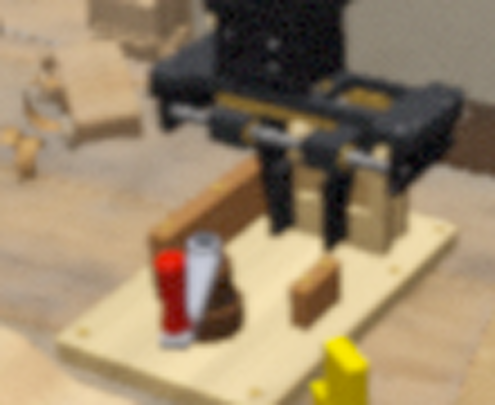

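View pics/w7.png

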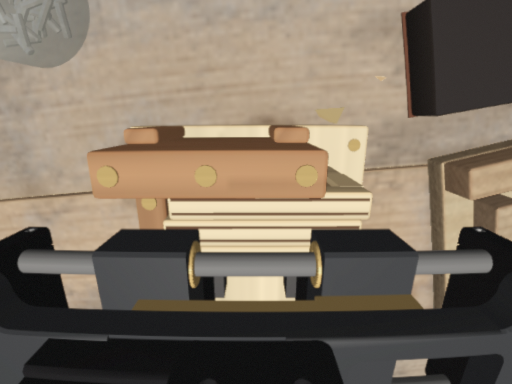

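Emit:
jog_arm(
  steps=[
    {"delta_pos": [-5,0,0],"turn": 0,"fingers": 35},
    {"delta_pos": [-14,1,0],"turn": 0,"fingers": 35},
    {"delta_pos": [-24,2,0],"turn": 0,"fingers": 35},
    {"delta_pos": [-24,2,40],"turn": 0,"fingers": 35},
    {"delta_pos": [-24,2,80],"turn": 0,"fingers": 20},
    {"delta_pos": [-24,-20,120],"turn": 0,"fingers": 6},
    {"delta_pos": [18,-79,140],"turn": 90,"fingers": 6},
    {"delta_pos": [18,-79,140],"turn": 90,"fingers": 6},
    {"delta_pos": [18,-79,140],"turn": 90,"fingers": 6},
    {"delta_pos": [18,-79,140],"turn": 90,"fingers": 6},
    {"delta_pos": [18,-79,140],"turn": 90,"fingers": 6},
    {"delta_pos": [18,-79,140],"turn": 90,"fingers": 6},
    {"delta_pos": [18,-79,140],"turn": 90,"fingers": 6},
    {"delta_pos": [18,-79,140],"turn": 90,"fingers": 6},
    {"delta_pos": [18,-79,140],"turn": 90,"fingers": 6},
    {"delta_pos": [18,-79,140],"turn": 90,"fingers": 6},
    {"delta_pos": [18,-79,140],"turn": 90,"fingers": 6},
    {"delta_pos": [18,-79,140],"turn": 90,"fingers": 6},
    {"delta_pos": [18,-79,140],"turn": 90,"fingers": 6},
    {"delta_pos": [18,-79,140],"turn": 90,"fingers": 6},
  ],
)

```text
time_s: 12.5
position: [0.6593, -0.0732, 0.1834]
tcp_rot: [[0.997, 0.002, 0.082], [-0.082, -0.0, 0.997], [0.002, -1.0, -0.0]]
force: [-0.2, 0.5, -0.3]
opening: 0.062
```

Run:
```python
from h import *
st(); print(w2j(read_state()['position']))
im,_=grab('wrist','w8');im,_=grab('scene','s8')
x=cv2.resize(im[150:240,180:290,::-1],None,fx=6,fy=6,interpolation=cv2.INTER_CUBIC)
cv2.imwrite('pics/s8a.png',x)
```

```text
t 12.5 pos [ 0.6593 -0.0732  0.1834] yaw -4.71 F [-0.2  0.5 -0.3] M [-0.03 -0.13 -0.03] op 0.062 j [-16.  37.  79.   0.  64. -11.]
[ 0.06741024 -0.08004008]
```

View pics/w8.png

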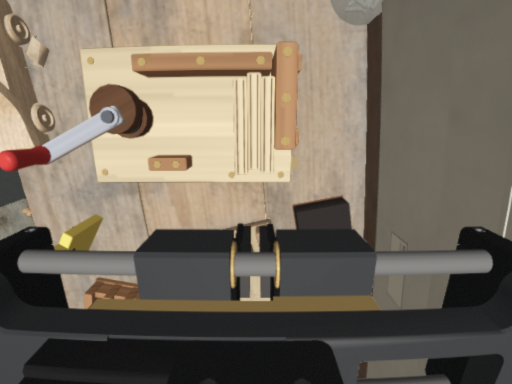

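View pics/s8a.png

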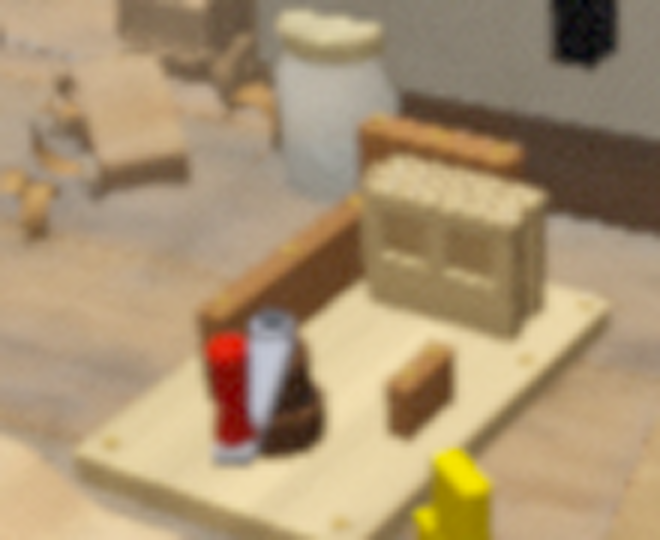

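Emit:
jog_arm(
  steps=[
    {"delta_pos": [0,0,-40],"turn": 0,"fingers": 6},
    {"delta_pos": [0,0,-80],"turn": 0,"fingers": 6},
    {"delta_pos": [0,0,-110],"turn": 0,"fingers": 6},
    {"delta_pos": [0,0,-126],"turn": 0,"fingers": 6},
    {"delta_pos": [0,0,-126],"turn": 0,"fingers": 6},
    {"delta_pos": [1,6,-126],"turn": 0,"fingers": 6},
    {"delta_pos": [1,11,-126],"turn": 0,"fingers": 6},
    {"delta_pos": [1,15,-126],"turn": 0,"fingers": 6},
    {"delta_pos": [2,19,-126],"turn": 0,"fingers": 6},
    {"delta_pos": [2,21,-126],"turn": 0,"fingers": 6},
    {"delta_pos": [2,23,-126],"turn": 0,"fingers": 6},
    {"delta_pos": [2,24,-126],"turn": 0,"fingers": 6},
    {"delta_pos": [2,24,-126],"turn": 0,"fingers": 6},
  ],
)

```text
time_s: 13.68
position: [0.6611, -0.049, 0.0576]
tcp_rot: [[0.997, 0.001, 0.083], [-0.083, -0.0, 0.997], [0.001, -1.0, 0.0]]
force: [1.1, -0.2, 0.6]
opening: 0.062
```

Emit:
jog_arm(
  steps=[
    {"delta_pos": [0,1,0],"turn": 0,"fingers": 6},
    {"delta_pos": [0,2,0],"turn": 0,"fingers": 6},
    {"delta_pos": [0,2,0],"turn": 0,"fingers": 6},
  ],
)

```text
time_s: 13.93
position: [0.6609, -0.0472, 0.0571]
tcp_rot: [[0.997, -0.0, 0.083], [-0.083, 0.0, 0.997], [-0.0, -1.0, 0.0]]
force: [-0.5, 0.3, 0.1]
opening: 0.062
```

Run:
```python
from h import *
st(); print(w2j(read_state()['position']))
im,_=grab('wrist','w9');im,_=grab('scene','s9')
```

```text
t 13.93 pos [ 0.6609 -0.0472  0.0571] yaw -4.78 F [-0.5  0.3  0.1] M [-0.07 -0.12  0.04] op 0.062 j [-14.  46.  83.   0.  51.  -9.]
[ 0.0667765 -0.0540095]
```

View pics/w9.png

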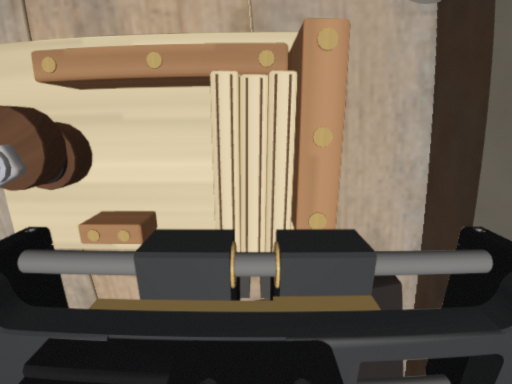

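Emit:
jog_arm(
  steps=[
    {"delta_pos": [0,1,0],"turn": 0,"fingers": 6},
    {"delta_pos": [0,2,0],"turn": 0,"fingers": 6},
    {"delta_pos": [0,3,0],"turn": 0,"fingers": 6},
    {"delta_pos": [0,4,0],"turn": 0,"fingers": 6},
    {"delta_pos": [0,4,0],"turn": 0,"fingers": 6},
  ],
)

```text
time_s: 14.45
position: [0.6614, -0.0452, 0.0575]
tcp_rot: [[0.997, 0.001, 0.082], [-0.082, -0.003, 0.997], [0.001, -1.0, -0.003]]
force: [-0.7, -6.2, -0.1]
opening: 0.062
```

Run:
```python
from h import *
st(); print(w2j(read_state()['position']))
im,_=grab('wrist','w10');im,_=grab('scene','s9')
```

```text
t 14.45 pos [ 0.6614 -0.0452  0.0575] yaw -4.71 F [-0.7 -6.2 -0.1] M [-1.03 -0.01 -0.02] op 0.062 j [-13.  46.  83.  -0.  51.  -9.]
[ 0.06711753 -0.05199254]
```

View pics/w10.png

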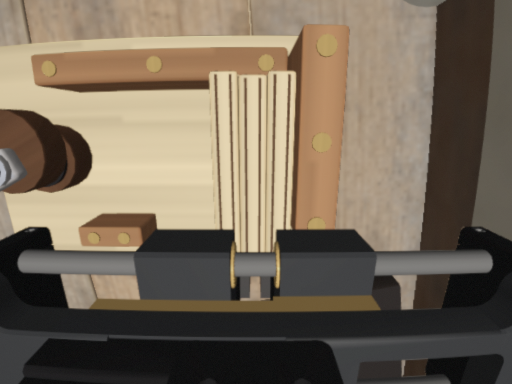

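Emit:
jog_arm(
  steps=[
    {"delta_pos": [0,-10,0],"turn": 0,"fingers": 6},
    {"delta_pos": [0,-10,0],"turn": 0,"fingers": 0},
    {"delta_pos": [0,-10,0],"turn": 0,"fingers": 0},
    {"delta_pos": [0,-10,0],"turn": 0,"fingers": 0},
    {"delta_pos": [0,-4,0],"turn": 0,"fingers": 0},
    {"delta_pos": [0,-2,0],"turn": 0,"fingers": 0},
    {"delta_pos": [0,-1,0],"turn": 0,"fingers": 0},
    {"delta_pos": [0,0,0],"turn": 0,"fingers": 0},
    {"delta_pos": [0,1,0],"turn": 0,"fingers": 0},
    {"delta_pos": [0,1,0],"turn": 0,"fingers": 0},
  ],
)

```text
time_s: 15.38
position: [0.6615, -0.0452, 0.0577]
tcp_rot: [[0.997, 0.001, 0.081], [-0.081, -0.006, 0.997], [0.002, -1.0, -0.006]]
force: [-0.5, -10.1, 0.6]
opening: 0.004
```

Run:
```python
from h import *
st(); print(w2j(read_state()['position']))
im,_=grab('wrist','w11')
cv2.imwrite('pics/w11a.png',cv2.resize(im[40:260,180:340,::-1],None,fx=3.5,fy=2.7,interpolation=cv2.INTER_CUBIC))
```

```text
t 15.38 pos [ 0.6615 -0.0452  0.0577] yaw -4.64 F [ -0.5 -10.1   0.6] M [-1.58  0.12  0.02] op 0.004 j [-13.  46.  83.  -0.  50.  -9.]
[ 0.06715724 -0.05193408]
```

View pics/w11a.png

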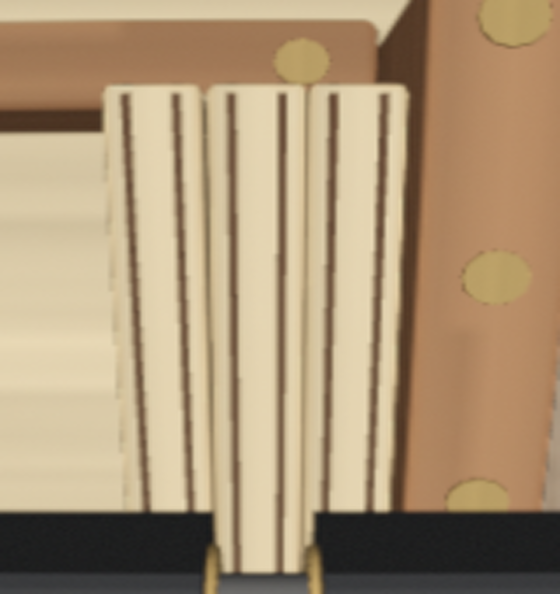

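Emit:
jog_arm(
  steps=[
    {"delta_pos": [0,-15,0],"turn": 0,"fingers": 0},
    {"delta_pos": [-2,-35,10],"turn": 0,"fingers": 0},
    {"delta_pos": [-2,-35,50],"turn": 0,"fingers": 0},
    {"delta_pos": [-2,-35,90],"turn": 0,"fingers": 50},
    {"delta_pos": [-30,-60,130],"turn": -7,"fingers": 50},
    {"delta_pos": [-200,-180,243],"turn": -102,"fingers": 50},
    {"delta_pos": [-200,-180,243],"turn": -102,"fingers": 50},
    {"delta_pos": [-200,-180,243],"turn": -102,"fingers": 50},
    {"delta_pos": [-200,-180,243],"turn": -102,"fingers": 50},
    {"delta_pos": [-200,-180,243],"turn": -102,"fingers": 50},
    {"delta_pos": [-200,-180,243],"turn": -102,"fingers": 50},
    {"delta_pos": [-200,-180,243],"turn": -102,"fingers": 50},
    {"delta_pos": [-200,-180,243],"turn": -102,"fingers": 50},
    {"delta_pos": [-200,-180,243],"turn": -102,"fingers": 50},
    {"delta_pos": [-200,-180,243],"turn": -102,"fingers": 50},
    {"delta_pos": [-200,-180,243],"turn": -102,"fingers": 50},
    {"delta_pos": [-200,-180,243],"turn": -102,"fingers": 50},
    {"delta_pos": [-200,-180,243],"turn": -102,"fingers": 50},
    {"delta_pos": [-200,-180,243],"turn": -102,"fingers": 50},
    {"delta_pos": [-200,-180,243],"turn": -102,"fingers": 50},
  ],
)

```text
time_s: 17.1
position: [0.4609, -0.2218, 0.3002]
tcp_rot: [[-0.289, 0.0, 0.957], [-0.957, 0.001, -0.289], [-0.001, -1.0, -0.0]]
force: [-0.6, -0.5, -0.1]
opening: 0.501
```

Emit:
jog_arm(
  steps=[
    {"delta_pos": [0,0,0],"turn": 0,"fingers": 50},
  ],
)

```text
time_s: 17.18
position: [0.4609, -0.2219, 0.3002]
tcp_rot: [[-0.287, 0.0, 0.958], [-0.958, 0.001, -0.287], [-0.001, -1.0, -0.0]]
force: [-0.8, -1.0, -0.1]
opening: 0.502
```

Run:
```python
from h import *
st()
im,P=grab('wrist','w12')
tips('wrist',['packer_1_tab','rack'])
im,P=grab('scene','s12')
x=cv2.resize(im[150:240,180:290,::-1],None,fx=6,fy=6,interpolation=cv2.INTER_CUBIC)
cv2.imwrite('pics/s12a.png',x)
tips('scene',['packer_1_tab','panel_1_center'])
```

```text
t 17.18 pos [ 0.4609 -0.2219  0.3002] yaw -106.69 F [-0.8 -1.  -0.1] M [ 0.06  0.05 -0.03] op 0.502 j [-38.  17.  94.   0.  69.  68.]
wrist packer_1_tab [(0.64, [0.433, -0.235, 0.102])]
wrist rack [(0.63, [0.461, -0.242, -0.005])]
scene packer_1_tab []
scene panel_1_center [(0.51, [0.679, 0.006, 0.049])]
```

View pics/w12.png

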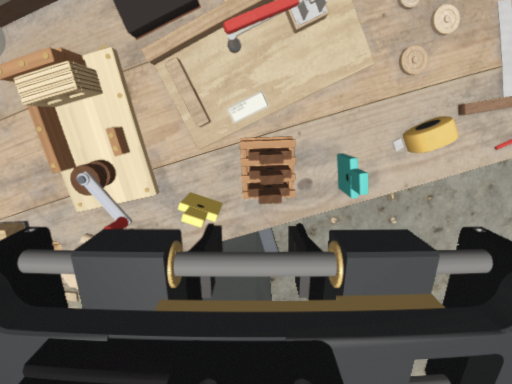

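View pics/s12a.png

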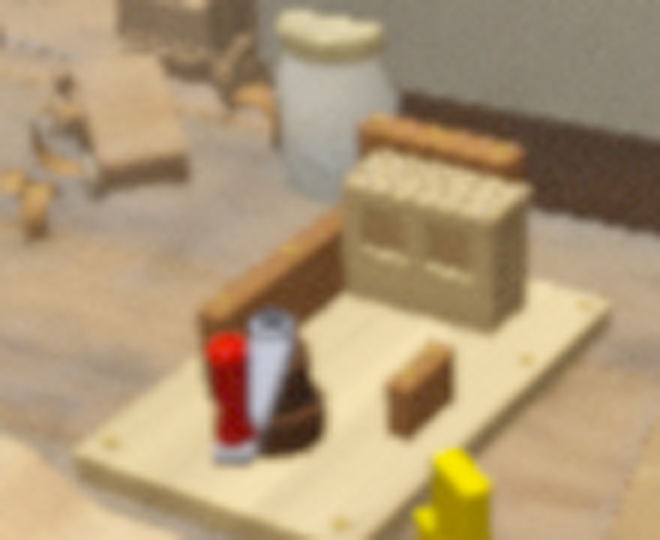

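Run:
```python
import cv2
im=cv2.imread('pics/w12.png')
cv2.imwrite('pics/w12a.png',cv2.resize(im[125:215,225:315],None,fx=6,fy=6,interpolation=cv2.INTER_CUBIC))
```

```text
(no output)
```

View pics/w12a.png

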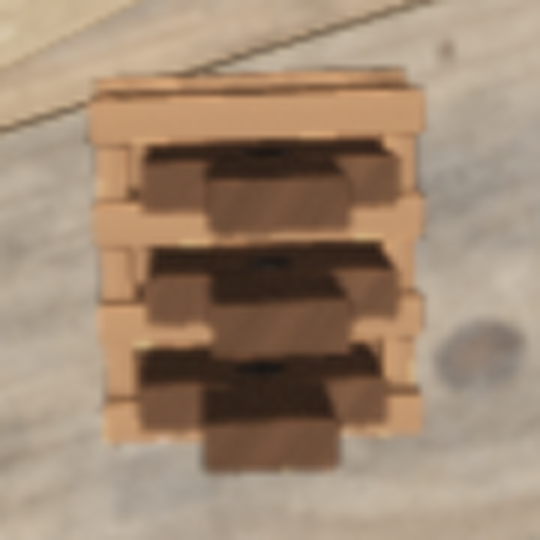

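Run:
```python
from h import *
P=wcam()
c=lambda u,v:[u/6+225,v/6+125]
X=[unproj(P,[c(*q)],.112)[0] for q in [(279,202),(280,328),(272,445)]]
for x in X: print(np.round(x,4))
d=X[0]-X[2]; print(np.linalg.norm(d)/2,np.degrees(np.arctan2(d[1],d[0])))
for a,b in [((207,232),(352,228)),((211,358),(350,352)),((205,470),(340,467))]:
    e=unproj(P,[c(*b)],.112)[0]-unproj(P,[c(*a)],.112)[0]; print(np.linalg.norm(e),np.degrees(np.arctan2(e[1],e[0])))
for q in [(95,100),(420,95),(105,440),(422,432)]: print(unproj(P,[c(*q)],.041)[0])
```

```text
[ 0.4852 -0.2514  0.112 ]
[ 0.4594 -0.2443  0.112 ]
[ 0.435  -0.2356  0.112 ]
0.026341147886739996 -17.499283856181513
0.030372270212065285 -105.15344211887059
0.02972699789868481 -104.24714311769195
0.029429447635748833 -105.48642141319797
[ 0.51281477 -0.21623005  0.041     ]
[ 0.49072152 -0.2940431   0.041     ]
[ 0.4282467  -0.19223574  0.041     ]
[ 0.40624453 -0.27263724  0.041     ]
```

Emit:
jog_arm(
  steps=[
    {"delta_pos": [-30,-13,-60],"turn": 1,"fingers": 50},
    {"delta_pos": [-30,-13,-60],"turn": 1,"fingers": 50},
    {"delta_pos": [-30,-13,-100],"turn": 1,"fingers": 50},
    {"delta_pos": [-30,-13,-130],"turn": 1,"fingers": 50},
    {"delta_pos": [-30,-13,-160],"turn": 1,"fingers": 50},
    {"delta_pos": [-30,-13,-180],"turn": 1,"fingers": 50},
    {"delta_pos": [-30,-13,-198],"turn": 1,"fingers": 50},
    {"delta_pos": [-30,-13,-198],"turn": 1,"fingers": 50},
    {"delta_pos": [-30,-13,-198],"turn": 1,"fingers": 50},
  ],
)

```text
time_s: 18.23
position: [0.4307, -0.235, 0.1016]
tcp_rot: [[-0.272, -0.002, 0.962], [-0.962, 0.001, -0.272], [-0.001, -1.0, -0.002]]
force: [-0.1, 0.1, 0.7]
opening: 0.495
```

Run:
```python
from h import *
st()
im,P=grab('wrist','w13')
```

```text
t 18.23 pos [ 0.4307 -0.235   0.1016] yaw -105.77 F [-0.1  0.1  0.7] M [ 0.07 -0.06 -0.01] op 0.495 j [-42.  33. 108.   0.  39.  64.]
```

View pics/w13.png

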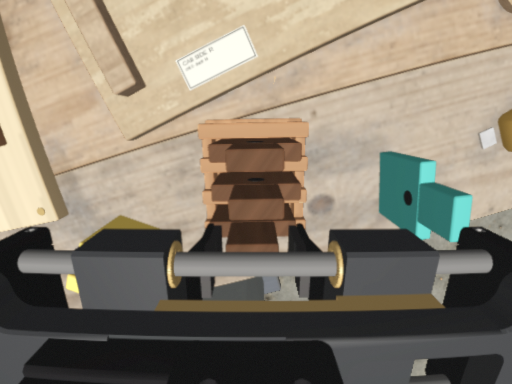

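Emit:
jog_arm(
  steps=[
    {"delta_pos": [0,0,0],"turn": 0,"fingers": 25},
    {"delta_pos": [0,0,0],"turn": 0,"fingers": 20},
    {"delta_pos": [0,0,0],"turn": 0,"fingers": 20},
    {"delta_pos": [0,0,0],"turn": 0,"fingers": 20},
    {"delta_pos": [0,0,0],"turn": 0,"fingers": 20},
    {"delta_pos": [0,0,15],"turn": 0,"fingers": 20},
    {"delta_pos": [0,0,40],"turn": 0,"fingers": 20},
    {"delta_pos": [0,0,80],"turn": 0,"fingers": 20},
    {"delta_pos": [0,0,115],"turn": 0,"fingers": 20},
    {"delta_pos": [0,0,120],"turn": 0,"fingers": 20},
    {"delta_pos": [0,0,120],"turn": 0,"fingers": 20},
  ],
)

```text
time_s: 19.2
position: [0.4322, -0.2363, 0.2248]
tcp_rot: [[-0.272, 0.005, 0.962], [-0.962, -0.004, -0.272], [0.003, -1.0, 0.006]]
force: [-0.7, 0.9, -1.5]
opening: 0.34
```

Run:
```python
from h import *
st()
im,P=grab('wrist','w14');im,P=grab('scene','s14')
tips('scene',['packer_1_tab'])
```

```text
t 19.2 pos [ 0.4322 -0.2363  0.2248] yaw -105.76 F [-0.7  0.9 -1.5] M [0.01 0.05 0.05] op 0.34 j [-42.  21. 102.  -0.  57.  64.]
scene packer_1_tab [(0.79, [0.434, -0.239, 0.216]), (0.25, [0.684, 0.004, 0.02])]
```

View pics/w14.png

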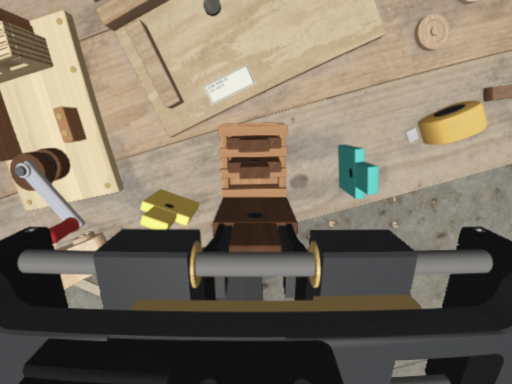

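View pics/s14.png

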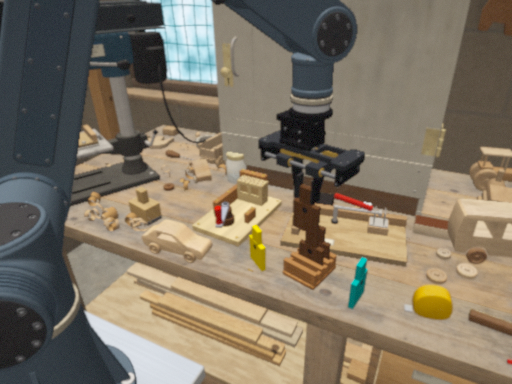

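Emit:
jog_arm(
  steps=[
    {"delta_pos": [203,244,0],"turn": 11,"fingers": 20},
    {"delta_pos": [203,244,0],"turn": 11,"fingers": 20},
    {"delta_pos": [203,244,0],"turn": 11,"fingers": 20},
    {"delta_pos": [203,244,0],"turn": 11,"fingers": 20},
    {"delta_pos": [203,244,0],"turn": 11,"fingers": 20},
    {"delta_pos": [203,244,0],"turn": 11,"fingers": 20},
    {"delta_pos": [203,244,0],"turn": 11,"fingers": 20},
    {"delta_pos": [203,244,0],"turn": 11,"fingers": 20},
    {"delta_pos": [203,244,0],"turn": 11,"fingers": 20},
    {"delta_pos": [203,244,0],"turn": 11,"fingers": 20},
    {"delta_pos": [203,244,0],"turn": 11,"fingers": 20},
    {"delta_pos": [203,244,0],"turn": 11,"fingers": 20},
  ],
)

```text
time_s: 20.35
position: [0.6325, 0.0078, 0.2208]
tcp_rot: [[-0.084, -0.003, 0.996], [-0.996, 0.0, -0.084], [0.0, -1.0, -0.003]]
force: [0.1, 0.1, 0.1]
opening: 0.342
```

Run:
```python
from h import *
st();print(w2j(read_state()['position']))
im,P=grab('wrist','w15');im,P=grab('scene','s15');im,P=grab('side','d15')
tips('scene',['packer_1_tab']);tips('side',['packer_1_tab'])
```

```text
t 20.35 pos [0.6325 0.0078 0.2208] yaw -94.84 F [0.1 0.1 0.1] M [ 0.06 -0.03  0.02] op 0.342 j [-9. 32. 82. -0. 66. 85.]
[ 0.03378858 -0.0015907 ]
scene packer_1_tab [(0.67, [0.637, 0.006, 0.215]), (0.45, [0.456, -0.242, 0.001])]
side packer_1_tab [(0.72, [0.634, 0.008, 0.218])]
```

View pics/w15.png

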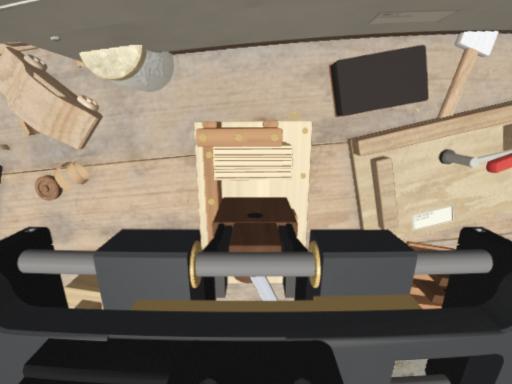

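Emit:
jog_arm(
  steps=[
    {"delta_pos": [0,2,-30],"turn": 0,"fingers": 20},
    {"delta_pos": [0,2,-60],"turn": 0,"fingers": 20},
    {"delta_pos": [0,2,-85],"turn": 0,"fingers": 20},
    {"delta_pos": [0,2,-100],"turn": 0,"fingers": 20},
    {"delta_pos": [0,2,-106],"turn": 0,"fingers": 20},
    {"delta_pos": [0,2,-106],"turn": 0,"fingers": 20},
    {"delta_pos": [0,2,-106],"turn": 0,"fingers": 20},
  ],
)

```text
time_s: 21.18
position: [0.6346, 0.0104, 0.1168]
tcp_rot: [[-0.084, 0.001, 0.997], [-0.997, -0.0, -0.084], [0.0, -1.0, 0.001]]
force: [-0.0, -0.0, -0.2]
opening: 0.342
```

Emit:
jog_arm(
  steps=[
    {"delta_pos": [0,0,-1],"turn": 0,"fingers": 20},
    {"delta_pos": [0,0,-2],"turn": 0,"fingers": 20},
    {"delta_pos": [0,0,-3],"turn": 0,"fingers": 20},
    {"delta_pos": [0,0,-4],"turn": 0,"fingers": 20},
    {"delta_pos": [0,0,-4],"turn": 0,"fingers": 20},
  ],
)

```text
time_s: 21.6
position: [0.6341, 0.0108, 0.1125]
tcp_rot: [[-0.083, 0.0, 0.997], [-0.997, -0.0, -0.083], [0.0, -1.0, 0.001]]
force: [-0.1, 0.6, -0.5]
opening: 0.342
```

Run:
```python
from h import *
st();print(w2j(read_state()['position']))
im,P=grab('wrist','w16');im,P=grab('scene','s16')
cv2.imwrite('pics/s16a.png',cv2.resize(im[130:240,170:300,::-1],None,fx=5,fy=5,interpolation=cv2.INTER_CUBIC))
```

```text
t 21.6 pos [0.6341 0.0108 0.1125] yaw -94.77 F [-0.1  0.6 -0.5] M [-0.02  0.01  0.01] op 0.342 j [-9. 40. 87. -0. 54. 86.]
[0.0350648  0.00145121]
```

View pics/w16.png

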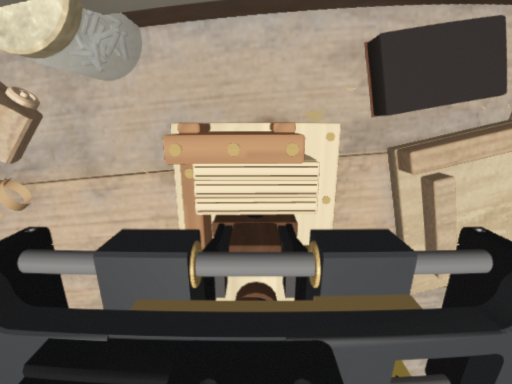

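View pics/s16a.png

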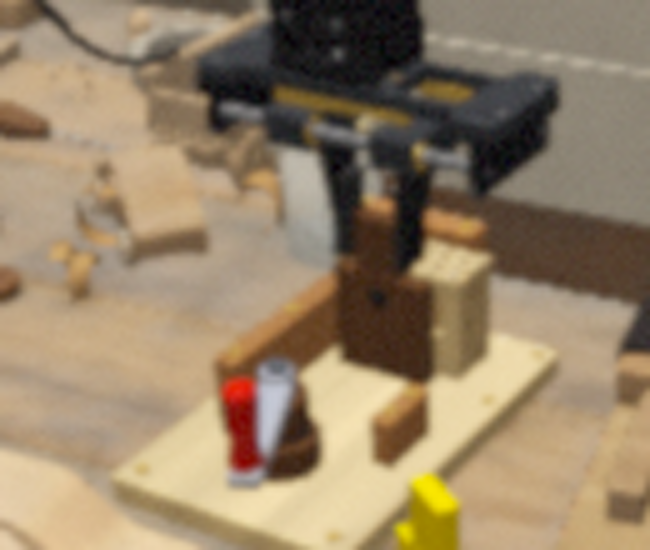

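Emit:
jog_arm(
  steps=[
    {"delta_pos": [0,0,-1],"turn": 0,"fingers": 20},
    {"delta_pos": [0,0,-2],"turn": 0,"fingers": 20},
    {"delta_pos": [0,0,-3],"turn": 0,"fingers": 20},
    {"delta_pos": [0,0,-3],"turn": 0,"fingers": 20},
  ],
)

```text
time_s: 22.03
position: [0.6348, 0.0108, 0.1113]
tcp_rot: [[-0.083, 0.002, 0.997], [-0.997, -0.0, -0.083], [0.0, -1.0, 0.002]]
force: [-0.7, 1.3, 9.1]
opening: 0.344
```

Emit:
jog_arm(
  steps=[
    {"delta_pos": [1,0,0],"turn": 0,"fingers": 20},
    {"delta_pos": [2,0,0],"turn": 0,"fingers": 20},
    {"delta_pos": [3,0,0],"turn": 0,"fingers": 20},
    {"delta_pos": [4,0,0],"turn": 0,"fingers": 20},
    {"delta_pos": [4,0,0],"turn": 0,"fingers": 20},
  ],
)

```text
time_s: 22.45
position: [0.6385, 0.0106, 0.1112]
tcp_rot: [[-0.083, 0.001, 0.997], [-0.997, -0.001, -0.083], [0.001, -1.0, 0.001]]
force: [-1.5, 0.0, 10.4]
opening: 0.344
```

Emit:
jog_arm(
  steps=[
    {"delta_pos": [1,0,1],"turn": 0,"fingers": 20},
    {"delta_pos": [2,0,1],"turn": 0,"fingers": 20},
    {"delta_pos": [3,0,1],"turn": 0,"fingers": 20},
    {"delta_pos": [3,0,1],"turn": 0,"fingers": 20},
  ],
)

```text
time_s: 22.78
position: [0.64, 0.0107, 0.1113]
tcp_rot: [[-0.082, -0.003, 0.997], [-0.997, -0.0, -0.082], [0.001, -1.0, -0.003]]
force: [-4.6, 1.2, 9.1]
opening: 0.34
```

Run:
```python
from h import *
st();print(w2j(read_state()['position']))
im,P=grab('wrist','w17')
cv2.imwrite('pics/w17a.png',cv2.resize(im[120:270,160:350,::-1],None,fx=4,fy=4,interpolation=cv2.INTER_CUBIC))
```

```text
t 22.78 pos [0.64   0.0107 0.1113] yaw -94.72 F [-4.6  1.2  9.1] M [-0.11  0.89 -0.01] op 0.34 j [-9. 40. 86. -0. 54. 86.]
[0.04095523 0.00190068]
```

View pics/w17a.png

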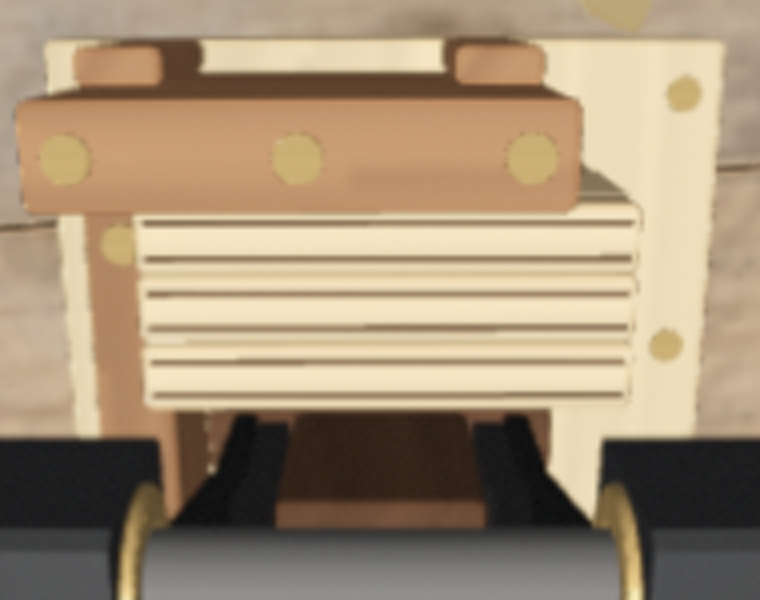

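Emit:
jog_arm(
  steps=[
    {"delta_pos": [-2,0,1],"turn": 0,"fingers": 50},
    {"delta_pos": [-2,0,2],"turn": 0,"fingers": 50},
    {"delta_pos": [-2,0,2],"turn": 0,"fingers": 50},
    {"delta_pos": [-2,0,2],"turn": 0,"fingers": 50},
    {"delta_pos": [-2,0,20],"turn": 0,"fingers": 50},
    {"delta_pos": [-2,0,50],"turn": 0,"fingers": 50},
    {"delta_pos": [-30,-30,90],"turn": -3,"fingers": 50},
    {"delta_pos": [-183,-253,110],"turn": -11,"fingers": 50},
    {"delta_pos": [-183,-253,110],"turn": -11,"fingers": 50},
    {"delta_pos": [-183,-253,110],"turn": -11,"fingers": 50},
    {"delta_pos": [-183,-253,110],"turn": -11,"fingers": 50},
    {"delta_pos": [-183,-253,110],"turn": -11,"fingers": 50},
    {"delta_pos": [-183,-253,110],"turn": -11,"fingers": 50},
    {"delta_pos": [-183,-253,110],"turn": -11,"fingers": 50},
    {"delta_pos": [-183,-253,110],"turn": -11,"fingers": 50},
    {"delta_pos": [-183,-253,110],"turn": -11,"fingers": 50},
  ],
)

```text
time_s: 24.17
position: [0.4574, -0.244, 0.2203]
tcp_rot: [[-0.276, 0.001, 0.961], [-0.961, -0.0, -0.276], [-0.0, -1.0, 0.001]]
force: [0.2, 0.8, -0.8]
opening: 0.502
```

Emit:
jog_arm(
  steps=[
    {"delta_pos": [0,0,0],"turn": 0,"fingers": 50},
    {"delta_pos": [0,0,0],"turn": 0,"fingers": 50},
  ],
)

```text
time_s: 24.33
position: [0.4584, -0.2412, 0.2199]
tcp_rot: [[-0.271, -0.0, 0.963], [-0.963, 0.001, -0.271], [-0.001, -1.0, -0.0]]
force: [0.3, -0.6, -0.1]
opening: 0.498
```

Run:
```python
from h import *
st()
im,P=grab('wrist','w18')
cv2.imwrite('pics/w18a.png',cv2.resize(im[95:265,190:330,::-1],None,fx=5,fy=3.5,interpolation=cv2.INTER_CUBIC))
im,P=grab('scene','s18')
cv2.imwrite('pics/s18a.png',cv2.resize(im[150:240,180:290,::-1],None,fx=6,fy=6,interpolation=cv2.INTER_CUBIC))
```

```text
t 24.33 pos [ 0.4584 -0.2412  0.2199] yaw -105.69 F [ 0.3 -0.6 -0.1] M [ 0.08  0.04 -0.01] op 0.498 j [-40.  24.  99.   0.  58.  66.]
```

View pics/w18a.png

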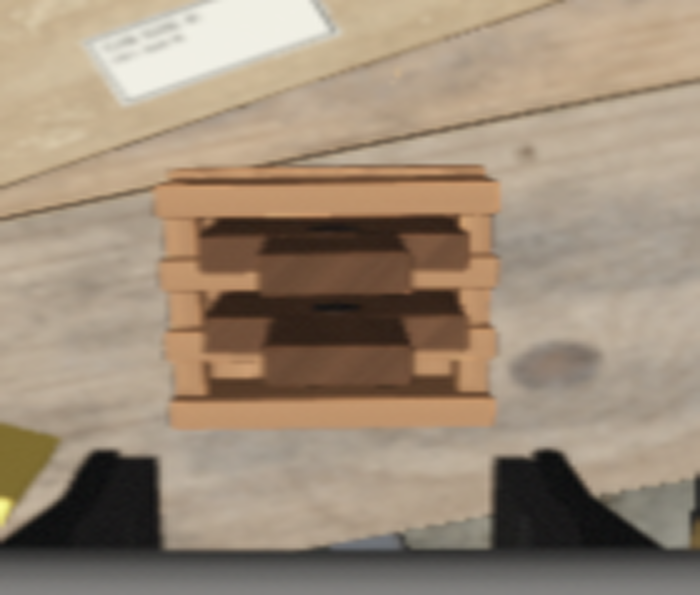

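View pics/s18a.png

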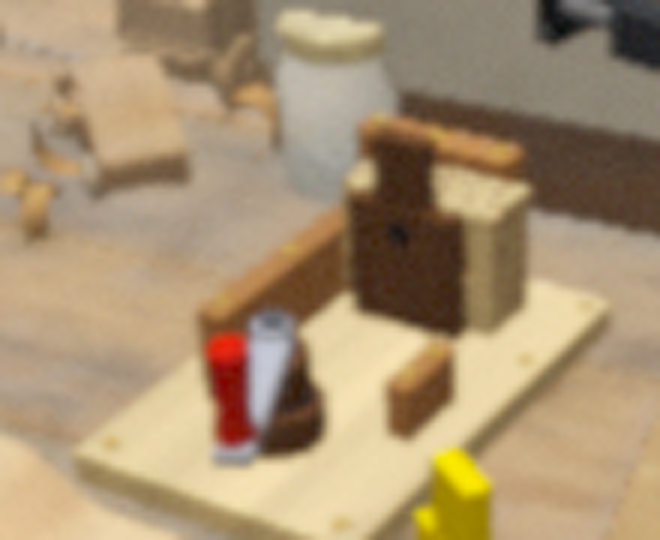

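Run:
```python
from h import *
P=wcam()
c=lambda u,v:[u/5+190,v/3.5+95]
for q in [(340,365),(336,272)]: print(unproj(P,[c(*q)],.112)[0])
```

```text
[ 0.45951278 -0.2444019   0.112     ]
[ 0.48535825 -0.25076764  0.112     ]
```

Emit:
jog_arm(
  steps=[
    {"delta_pos": [-3,-2,-40],"turn": 0,"fingers": 50},
    {"delta_pos": [-3,-2,-75],"turn": 0,"fingers": 50},
    {"delta_pos": [-3,-2,-100],"turn": 0,"fingers": 50},
    {"delta_pos": [-3,-2,-118],"turn": 0,"fingers": 50},
    {"delta_pos": [-3,-2,-118],"turn": 0,"fingers": 50},
    {"delta_pos": [-3,-2,-118],"turn": 0,"fingers": 20},
    {"delta_pos": [-3,-2,-118],"turn": 0,"fingers": 20},
    {"delta_pos": [-3,-2,-118],"turn": 0,"fingers": 20},
    {"delta_pos": [-3,-2,-118],"turn": 0,"fingers": 20},
    {"delta_pos": [-3,-2,-118],"turn": 0,"fingers": 20},
  ],
)

```text
time_s: 25.27
position: [0.4558, -0.2446, 0.1035]
tcp_rot: [[-0.272, 0.002, 0.962], [-0.962, -0.002, -0.272], [0.001, -1.0, 0.003]]
force: [0.9, 0.6, 3.0]
opening: 0.34
```

Run:
```python
from h import *
st()
im,P=grab('wrist','w19')
```

```text
t 25.27 pos [ 0.4558 -0.2446  0.1035] yaw -105.77 F [0.9 0.6 3. ] M [ 0.16 -0.07  0.03] op 0.34 j [-41.  34. 104.   0.  41.  65.]
```

View pics/w19.png

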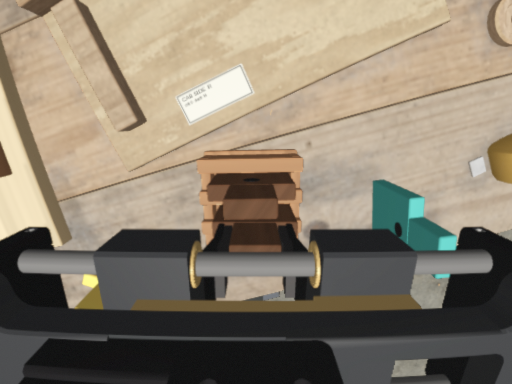

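Emit:
jog_arm(
  steps=[
    {"delta_pos": [0,0,15],"turn": 0,"fingers": 20},
    {"delta_pos": [0,0,50],"turn": 0,"fingers": 20},
    {"delta_pos": [0,0,90],"turn": 0,"fingers": 20},
    {"delta_pos": [0,0,120],"turn": 0,"fingers": 20},
    {"delta_pos": [166,254,120],"turn": 11,"fingers": 20},
    {"delta_pos": [166,254,120],"turn": 11,"fingers": 20},
    {"delta_pos": [166,254,120],"turn": 11,"fingers": 20},
    {"delta_pos": [166,254,120],"turn": 11,"fingers": 20},
    {"delta_pos": [166,254,120],"turn": 11,"fingers": 20},
    {"delta_pos": [166,254,120],"turn": 11,"fingers": 20},
    {"delta_pos": [166,254,120],"turn": 11,"fingers": 20},
    {"delta_pos": [166,254,120],"turn": 11,"fingers": 20},
    {"delta_pos": [166,254,120],"turn": 11,"fingers": 20},
    {"delta_pos": [166,254,120],"turn": 11,"fingers": 20},
    {"delta_pos": [166,254,120],"turn": 11,"fingers": 20},
  ],
)

```text
time_s: 26.57
position: [0.6199, 0.0087, 0.222]
tcp_rot: [[-0.084, -0.002, 0.996], [-0.996, -0.001, -0.084], [0.001, -1.0, -0.001]]
force: [0.1, 0.2, -1.0]
opening: 0.344
```

Run:
```python
from h import *
st();print(w2j(read_state()['position']))
im,P=grab('wrist','w20')
```

```text
t 26.57 pos [0.6199 0.0087 0.222 ] yaw -94.81 F [ 0.1  0.2 -1. ] M [-0.    0.06  0.02] op 0.344 j [-9. 31. 84. -0. 65. 85.]
[ 0.02115925 -0.00180807]
```

View pics/w20.png

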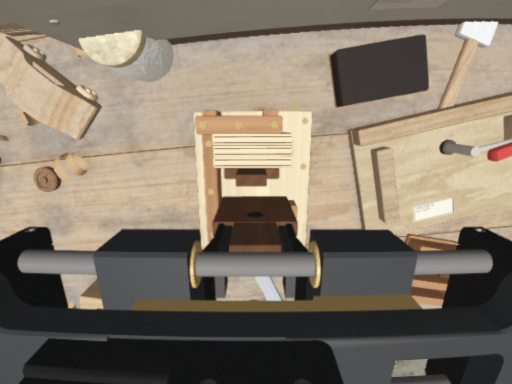

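Emit:
jog_arm(
  steps=[
    {"delta_pos": [1,2,-30],"turn": 0,"fingers": 20},
    {"delta_pos": [1,2,-60],"turn": 0,"fingers": 20},
    {"delta_pos": [1,2,-85],"turn": 0,"fingers": 20},
    {"delta_pos": [1,2,-100],"turn": 0,"fingers": 20},
    {"delta_pos": [1,2,-106],"turn": 0,"fingers": 20},
    {"delta_pos": [1,2,-108],"turn": 0,"fingers": 20},
    {"delta_pos": [1,2,-109],"turn": 0,"fingers": 20},
    {"delta_pos": [1,2,-110],"turn": 0,"fingers": 20},
    {"delta_pos": [1,2,-111],"turn": 0,"fingers": 20},
    {"delta_pos": [1,2,-111],"turn": 0,"fingers": 20},
  ],
)

```text
time_s: 27.45
position: [0.6226, 0.0116, 0.1122]
tcp_rot: [[-0.083, 0.002, 0.997], [-0.997, -0.0, -0.083], [0.0, -1.0, 0.002]]
force: [-0.9, 1.2, 0.1]
opening: 0.339
```

Emit:
jog_arm(
  steps=[
    {"delta_pos": [0,0,-1],"turn": 0,"fingers": 20},
    {"delta_pos": [0,0,-2],"turn": 0,"fingers": 20},
    {"delta_pos": [0,0,-2],"turn": 0,"fingers": 20},
  ],
)

```text
time_s: 27.7
position: [0.623, 0.0117, 0.1115]
tcp_rot: [[-0.083, 0.003, 0.997], [-0.997, -0.001, -0.083], [0.0, -1.0, 0.003]]
force: [-0.8, 0.4, 7.3]
opening: 0.342
```

Emit:
jog_arm(
  steps=[
    {"delta_pos": [1,0,0],"turn": 0,"fingers": 20},
    {"delta_pos": [2,0,0],"turn": 0,"fingers": 20},
    {"delta_pos": [3,0,0],"turn": 0,"fingers": 20},
    {"delta_pos": [4,0,0],"turn": 0,"fingers": 20},
    {"delta_pos": [5,0,0],"turn": 0,"fingers": 20},
    {"delta_pos": [5,0,0],"turn": 0,"fingers": 20},
  ],
)

```text
time_s: 28.2
position: [0.6267, 0.0118, 0.1114]
tcp_rot: [[-0.082, -0.0, 0.997], [-0.997, -0.001, -0.082], [0.001, -1.0, -0.0]]
force: [-3.3, 0.2, 9.7]
opening: 0.34
```

Emit:
jog_arm(
  steps=[
    {"delta_pos": [1,0,1],"turn": 0,"fingers": 20},
    {"delta_pos": [2,0,1],"turn": 0,"fingers": 20},
    {"delta_pos": [3,0,1],"turn": 0,"fingers": 20},
    {"delta_pos": [3,0,1],"turn": 0,"fingers": 20},
  ],
)

```text
time_s: 28.53
position: [0.6276, 0.0117, 0.1114]
tcp_rot: [[-0.082, -0.006, 0.997], [-0.997, -0.0, -0.082], [0.001, -1.0, -0.006]]
force: [-6.0, -1.3, 10.3]
opening: 0.34
```

Run:
```python
from h import *
st();print(w2j(read_state()['position']))
im,P=grab('wrist','w21')
cv2.imwrite('pics/w21a.png',cv2.resize(im[110:270,160:350,::-1],None,fx=4,fy=3.7,interpolation=cv2.INTER_CUBIC))
```

```text
t 28.53 pos [0.6276 0.0117 0.1114] yaw -94.71 F [-6.  -1.3 10.3] M [-0.28  1.45  0.04] op 0.34 j [-9. 40. 87. -0. 53. 86.]
[0.02849741 0.00187789]
```

View pics/w21a.png

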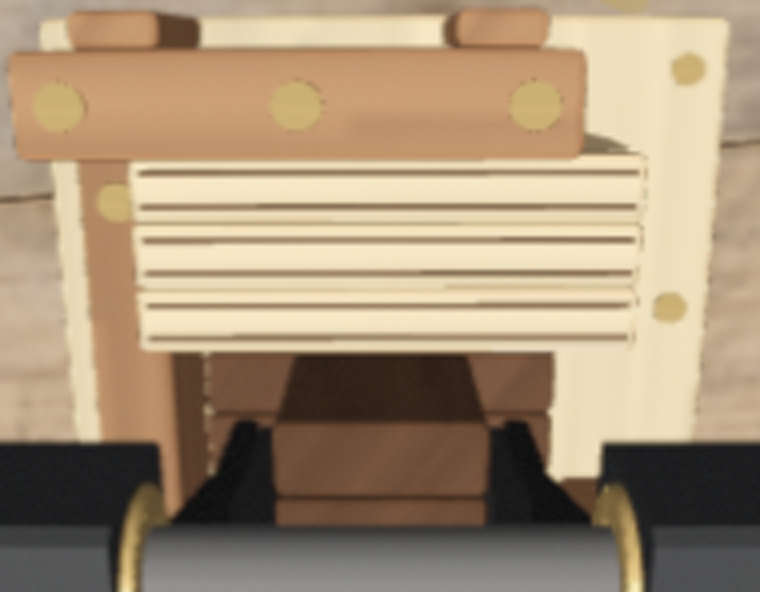

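Emit:
jog_arm(
  steps=[
    {"delta_pos": [-2,0,1],"turn": 0,"fingers": 50},
    {"delta_pos": [-2,0,2],"turn": 0,"fingers": 50},
    {"delta_pos": [-2,0,2],"turn": 0,"fingers": 50},
    {"delta_pos": [-2,0,2],"turn": 0,"fingers": 50},
    {"delta_pos": [-2,0,20],"turn": 0,"fingers": 50},
    {"delta_pos": [-2,0,50],"turn": 0,"fingers": 50},
    {"delta_pos": [-30,-30,90],"turn": -3,"fingers": 50},
    {"delta_pos": [-147,-262,110],"turn": -11,"fingers": 50},
    {"delta_pos": [-147,-262,110],"turn": -11,"fingers": 50},
    {"delta_pos": [-147,-262,110],"turn": -11,"fingers": 50},
    {"delta_pos": [-147,-262,110],"turn": -11,"fingers": 50},
    {"delta_pos": [-147,-262,110],"turn": -11,"fingers": 50},
    {"delta_pos": [-147,-262,110],"turn": -11,"fingers": 50},
    {"delta_pos": [-147,-262,110],"turn": -11,"fingers": 50},
    {"delta_pos": [-147,-262,110],"turn": -11,"fingers": 50},
    {"delta_pos": [-147,-262,110],"turn": -11,"fingers": 50},
    {"delta_pos": [-147,-262,110],"turn": -11,"fingers": 50},
    {"delta_pos": [-147,-262,110],"turn": -11,"fingers": 50},
  ],
)

```text
time_s: 30.08
position: [0.4834, -0.2489, 0.2199]
tcp_rot: [[-0.27, -0.0, 0.963], [-0.963, 0.001, -0.27], [-0.001, -1.0, -0.001]]
force: [-0.3, 0.1, 0.3]
opening: 0.501
```

Run:
```python
from h import *
st()
im,P=grab('wrist','w22')
cv2.imwrite('pics/w22a.png',cv2.resize(im[95:265,190:330,::-1],None,fx=5,fy=3.5,interpolation=cv2.INTER_CUBIC))
im,P=grab('scene','s22')
cv2.imwrite('pics/s22a.png',cv2.resize(im[150:240,180:290,::-1],None,fx=6,fy=6,interpolation=cv2.INTER_CUBIC))
```

```text
t 30.08 pos [ 0.4834 -0.2489  0.2199] yaw -105.68 F [-0.3  0.1  0.3] M [0.03 0.04 0.01] op 0.501 j [-39.  25.  95.   0.  60.  67.]
```

View pics/w22a.png

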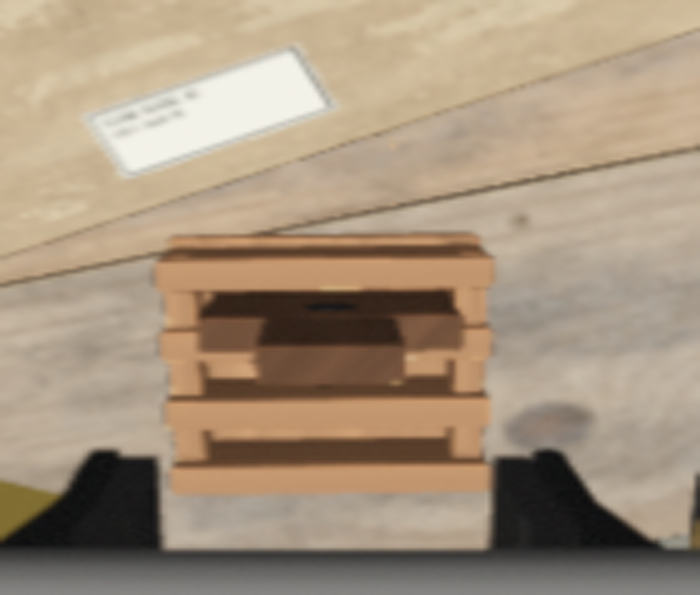

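View pics/s22a.png

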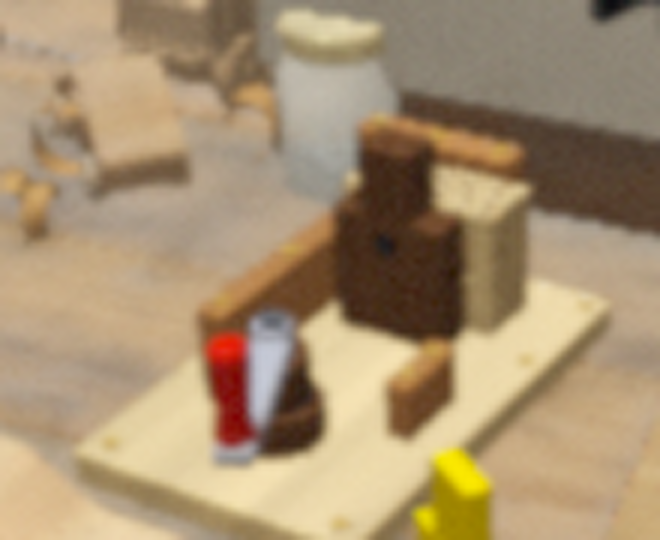

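Emit:
jog_arm(
  steps=[
    {"delta_pos": [-2,0,-40],"turn": 0,"fingers": 50},
    {"delta_pos": [-2,0,-75],"turn": 0,"fingers": 50},
    {"delta_pos": [-2,0,-100],"turn": 0,"fingers": 50},
    {"delta_pos": [-2,0,-117],"turn": 0,"fingers": 50},
    {"delta_pos": [-2,0,-117],"turn": 0,"fingers": 50},
    {"delta_pos": [-2,0,-117],"turn": 0,"fingers": 20},
    {"delta_pos": [-2,0,-117],"turn": 0,"fingers": 20},
    {"delta_pos": [-2,0,-117],"turn": 0,"fingers": 20},
    {"delta_pos": [-2,0,-117],"turn": 0,"fingers": 20},
    {"delta_pos": [-2,0,-117],"turn": 0,"fingers": 20},
  ],
)

```text
time_s: 31.02
position: [0.4819, -0.2507, 0.1046]
tcp_rot: [[-0.272, 0.002, 0.962], [-0.962, -0.002, -0.272], [0.001, -1.0, 0.003]]
force: [0.0, 1.0, 3.9]
opening: 0.344
```

Run:
```python
from h import *
st()
im,P=grab('wrist','w23')
```

```text
t 31.02 pos [ 0.4819 -0.2507  0.1046] yaw -105.76 F [0.  1.  3.9] M [ 0.18 -0.05  0.  ] op 0.344 j [-39.  35. 101.   0.  44.  66.]
```

View pics/w23.png

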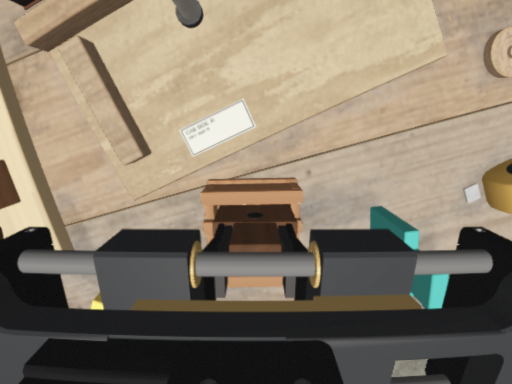

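Emit:
jog_arm(
  steps=[
    {"delta_pos": [0,0,15],"turn": 0,"fingers": 20},
    {"delta_pos": [0,0,50],"turn": 0,"fingers": 20},
    {"delta_pos": [0,0,90],"turn": 0,"fingers": 20},
    {"delta_pos": [0,0,120],"turn": 0,"fingers": 20},
    {"delta_pos": [127,261,120],"turn": 11,"fingers": 20},
    {"delta_pos": [127,261,120],"turn": 11,"fingers": 20},
    {"delta_pos": [127,261,120],"turn": 11,"fingers": 20},
    {"delta_pos": [127,261,120],"turn": 11,"fingers": 20},
    {"delta_pos": [127,261,120],"turn": 11,"fingers": 20},
    {"delta_pos": [127,261,120],"turn": 11,"fingers": 20},
    {"delta_pos": [127,261,120],"turn": 11,"fingers": 20},
    {"delta_pos": [127,261,120],"turn": 11,"fingers": 20},
    {"delta_pos": [127,261,120],"turn": 11,"fingers": 20},
    {"delta_pos": [127,261,120],"turn": 11,"fingers": 20},
    {"delta_pos": [127,261,120],"turn": 11,"fingers": 20},
  ],
)

```text
time_s: 32.32
position: [0.6072, 0.0095, 0.2231]
tcp_rot: [[-0.085, -0.001, 0.996], [-0.996, -0.0, -0.085], [0.0, -1.0, -0.001]]
force: [0.7, 0.1, 0.1]
opening: 0.341
```

Run:
```python
from h import *
st();print(w2j(read_state()['position']))
im,P=grab('wrist','w24')
```

```text
t 32.32 pos [0.6072 0.0095 0.2231] yaw -94.85 F [0.7 0.1 0.1] M [0.03 0.05 0.01] op 0.341 j [-10.  30.  86.  -0.  64.  85.]
[ 0.00842956 -0.0020498 ]
```

View pics/w24.png

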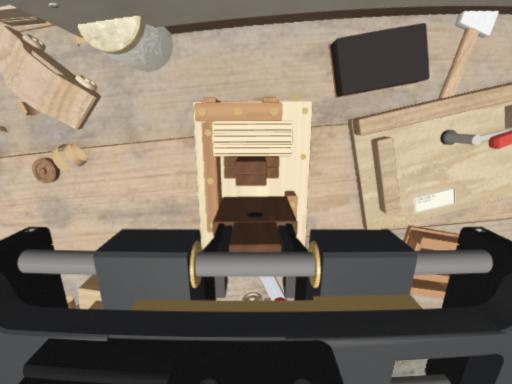

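Emit:
jog_arm(
  steps=[
    {"delta_pos": [1,2,-30],"turn": 0,"fingers": 20},
    {"delta_pos": [1,2,-60],"turn": 0,"fingers": 20},
    {"delta_pos": [1,2,-85],"turn": 0,"fingers": 20},
    {"delta_pos": [1,2,-100],"turn": 0,"fingers": 20},
    {"delta_pos": [1,2,-106],"turn": 0,"fingers": 20},
    {"delta_pos": [1,2,-108],"turn": 0,"fingers": 20},
    {"delta_pos": [1,2,-109],"turn": 0,"fingers": 20},
    {"delta_pos": [1,2,-110],"turn": 0,"fingers": 20},
    {"delta_pos": [1,2,-111],"turn": 0,"fingers": 20},
    {"delta_pos": [1,2,-112],"turn": 0,"fingers": 20},
    {"delta_pos": [1,2,-112],"turn": 0,"fingers": 20},
  ],
)

```text
time_s: 33.28
position: [0.6099, 0.0126, 0.1126]
tcp_rot: [[-0.083, 0.003, 0.997], [-0.997, -0.001, -0.083], [0.0, -1.0, 0.003]]
force: [-0.5, 1.1, 4.4]
opening: 0.338
```

Emit:
jog_arm(
  steps=[
    {"delta_pos": [0,0,-1],"turn": 0,"fingers": 20},
    {"delta_pos": [0,0,-2],"turn": 0,"fingers": 20},
    {"delta_pos": [0,0,-2],"turn": 0,"fingers": 20},
  ],
)

```text
time_s: 33.53
position: [0.6105, 0.0127, 0.1125]
tcp_rot: [[-0.083, 0.004, 0.997], [-0.997, -0.001, -0.083], [0.0, -1.0, 0.004]]
force: [-2.8, 0.5, 13.7]
opening: 0.346
```

Emit:
jog_arm(
  steps=[
    {"delta_pos": [1,0,1],"turn": 0,"fingers": 20},
    {"delta_pos": [2,0,1],"turn": 0,"fingers": 20},
    {"delta_pos": [3,0,1],"turn": 0,"fingers": 20},
    {"delta_pos": [4,0,1],"turn": 0,"fingers": 20},
    {"delta_pos": [5,0,1],"turn": 0,"fingers": 20},
    {"delta_pos": [6,0,1],"turn": 0,"fingers": 20},
    {"delta_pos": [7,0,1],"turn": 0,"fingers": 20},
    {"delta_pos": [7,0,1],"turn": 0,"fingers": 20},
  ],
)

```text
time_s: 34.2
position: [0.6145, 0.0126, 0.1124]
tcp_rot: [[-0.082, -0.003, 0.997], [-0.997, -0.001, -0.082], [0.001, -1.0, -0.003]]
force: [-6.3, -0.8, 12.7]
opening: 0.344
```

Run:
```python
from h import *
st();print(w2j(read_state()['position']))
im,P=grab('wrist','w25')
cv2.imwrite('pics/w25a.png',cv2.resize(im[80:270,160:350,::-1],None,fx=4,fy=3.1,interpolation=cv2.INTER_CUBIC))
```

```text
t 34.2 pos [0.6145 0.0126 0.1124] yaw -94.69 F [-6.3 -0.8 12.7] M [-0.08  1.17  0.04] op 0.344 j [-9. 39. 89. -0. 52. 86.]
[0.01544926 0.00161778]
```

View pics/w25a.png

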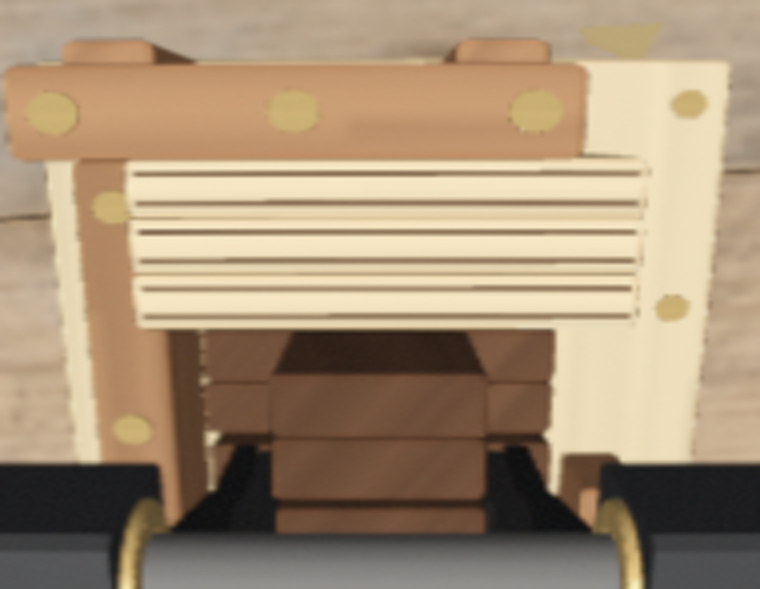

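Emit:
jog_arm(
  steps=[
    {"delta_pos": [1,0,2],"turn": 0,"fingers": 20},
    {"delta_pos": [2,0,2],"turn": 0,"fingers": 20},
    {"delta_pos": [3,0,2],"turn": 0,"fingers": 20},
    {"delta_pos": [3,0,2],"turn": 0,"fingers": 20},
  ],
)

```text
time_s: 34.58
position: [0.6168, 0.0129, 0.1124]
tcp_rot: [[-0.083, -0.005, 0.997], [-0.997, 0.0, -0.083], [0.0, -1.0, -0.005]]
force: [-5.7, 0.0, 7.8]
opening: 0.342
```

Emit:
jog_arm(
  steps=[
    {"delta_pos": [-4,0,0],"turn": 0,"fingers": 50},
    {"delta_pos": [-4,0,0],"turn": 0,"fingers": 50},
    {"delta_pos": [-4,0,0],"turn": 0,"fingers": 50},
    {"delta_pos": [-4,0,20],"turn": 0,"fingers": 50},
    {"delta_pos": [-14,0,50],"turn": 0,"fingers": 50},
    {"delta_pos": [-54,0,90],"turn": 0,"fingers": 50},
    {"delta_pos": [-84,0,130],"turn": 0,"fingers": 35},
    {"delta_pos": [-84,0,150],"turn": 0,"fingers": 35},
    {"delta_pos": [-84,0,150],"turn": 0,"fingers": 35},
  ],
)

```text
time_s: 35.33
position: [0.5363, 0.0127, 0.2689]
tcp_rot: [[-0.083, 0.012, 0.996], [-0.997, -0.002, -0.083], [0.001, -1.0, 0.012]]
force: [1.7, -0.1, 0.4]
opening: 0.38
```

Run:
```python
from h import *
st();print(w2j(read_state()['position']))
im,P=grab('wrist','w26')
cv2.imwrite('pics/w26a.png',cv2.resize(im[0:230,140:400,::-1],None,fx=3,fy=2.6,interpolation=cv2.INTER_CUBIC))
im,P=grab('scene','s26')
cv2.imwrite('pics/s26a.png',cv2.resize(im[150:240,180:290,::-1],None,fx=6,fy=6,interpolation=cv2.INTER_CUBIC))
tips('wrist',['block_grip']);tips('scene',['block_grip'])
```

```text
t 35.33 pos [0.5363 0.0127 0.2689] yaw -94.75 F [ 1.7 -0.1  0.4] M [ 0.05 -0.03  0.05] op 0.38 j [-11.  21.  93.   0.  65.  84.]
[-0.06246201 -0.00496848]
wrist block_grip [(0.76, [0.453, 0.234, 0.075])]
scene block_grip [(0.87, [0.448, 0.236, 0.079])]
```

View pics/w26a.png

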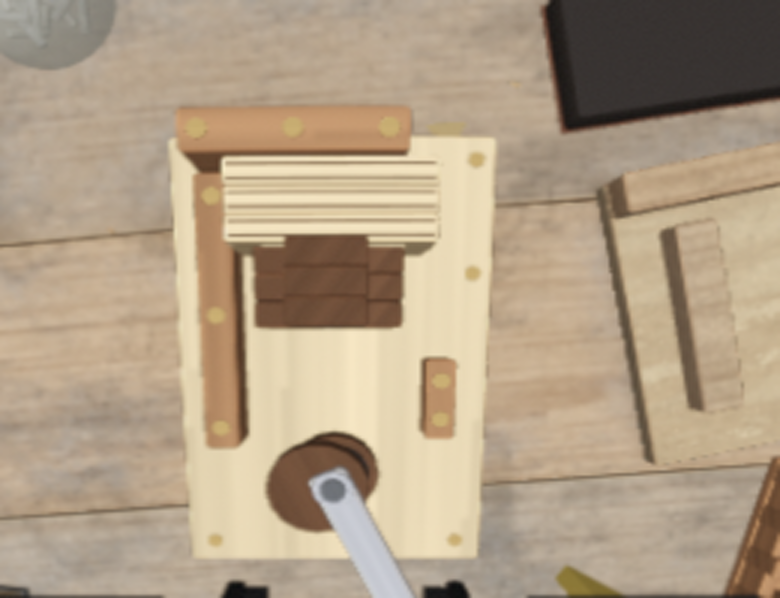

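View pics/s26a.png

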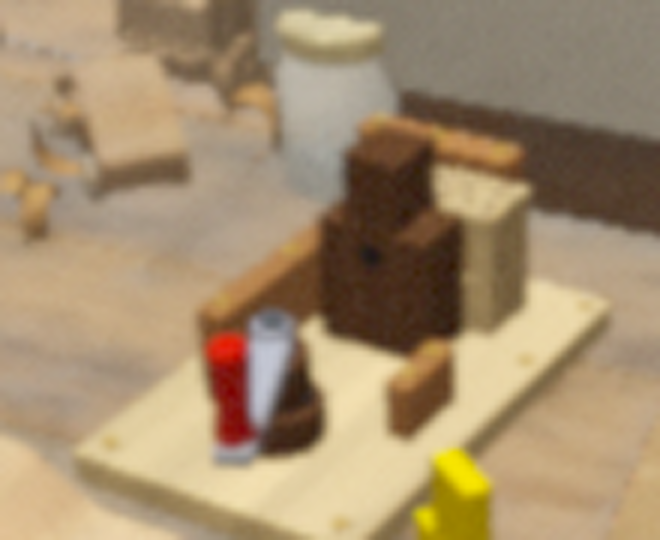

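Emit:
jog_arm(
  steps=[
    {"delta_pos": [-106,222,30],"turn": 0,"fingers": 50},
    {"delta_pos": [-106,222,30],"turn": 0,"fingers": 50},
    {"delta_pos": [-106,222,30],"turn": 0,"fingers": 50},
    {"delta_pos": [-106,222,30],"turn": 0,"fingers": 50},
    {"delta_pos": [-106,222,30],"turn": 0,"fingers": 50},
    {"delta_pos": [-106,222,30],"turn": 0,"fingers": 50},
    {"delta_pos": [-106,222,30],"turn": 0,"fingers": 50},
    {"delta_pos": [-106,222,30],"turn": 0,"fingers": 50},
    {"delta_pos": [-106,222,30],"turn": 0,"fingers": 50},
    {"delta_pos": [-106,222,30],"turn": 0,"fingers": 50},
    {"delta_pos": [-106,222,30],"turn": 0,"fingers": 50},
  ],
)

```text
time_s: 36.45
position: [0.4297, 0.2335, 0.2914]
tcp_rot: [[-0.085, -0.001, 0.996], [-0.996, -0.001, -0.085], [0.001, -1.0, -0.001]]
force: [0.4, -0.2, 0.1]
opening: 0.496
```

Run:
```python
from h import *
st()
im,P=grab('wrist','w27')
tips('wrist',['block_grip'])
```

```text
t 36.45 pos [0.4297 0.2335 0.2914] yaw -94.9 F [ 0.4 -0.2  0.1] M [0.04 0.03 0.02] op 0.496 j [ 15.  16.  97.  -0.  67. 110.]
wrist block_grip [(0.72, [0.45, 0.237, 0.074])]
```

View pics/w27.png

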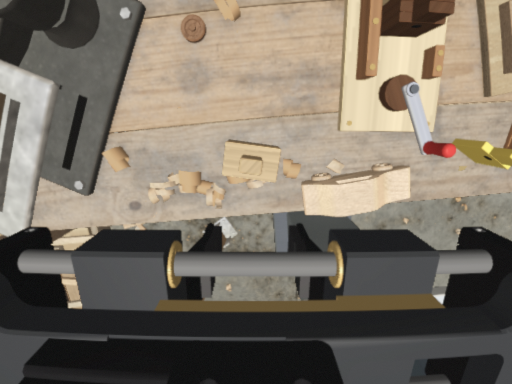

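Run:
```python
import cv2
im=cv2.imread('pics/w27.png')
cv2.imwrite('pics/w27a.png',cv2.resize(im[130:200,210:310],None,fx=8,fy=8,interpolation=cv2.INTER_CUBIC))
```

```text
(no output)
```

View pics/w27a.png

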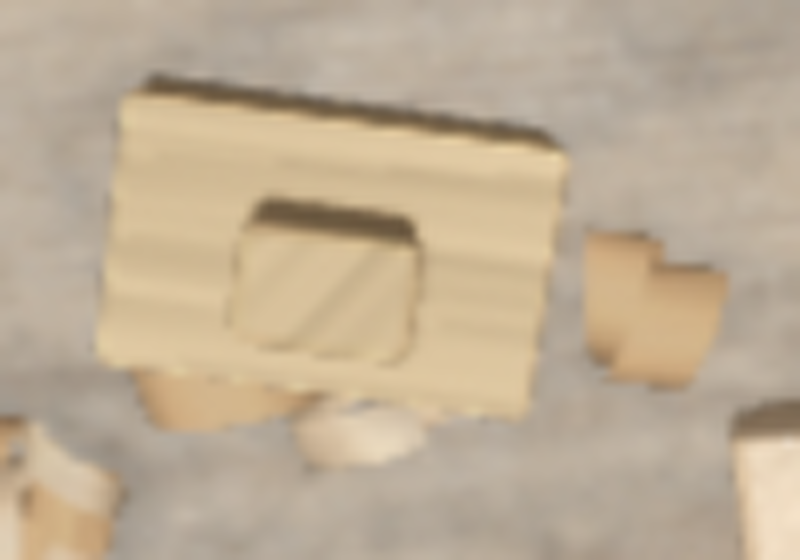

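Run:
```python
from h import *
P=wcam()
c=lambda q:[q[0]/8+210,q[1]/8+130]
for z,Q in ((.054,[(122,95),(568,155),(525,415),(100,362)]),(.094,[(243,225),(418,240),(408,362),(230,348)])):
    X=unproj(P,[c(q) for q in Q],z); m=X.mean(0); e=(X[1]-X[0]+X[2]-X[3])/2; f=(X[3]-X[0]+X[2]-X[1])/2
    print(z,m,np.linalg.norm(e),np.degrees(np.arctan2(e[1],e[0])),np.linalg.norm(f),np.degrees(np.arctan2(f[1],f[0])))
```

```text
0.054 [0.44977698 0.23663059 0.054     ] 0.07908955783065943 -102.3835733117967 0.048034081391272083 167.83658767917052
0.094 [0.44977964 0.23690273 0.094     ] 0.028683973481116242 -99.70411154742443 0.020091311352378096 169.50678929293488
```

Emit:
jog_arm(
  steps=[
    {"delta_pos": [20,3,-40],"turn": -7,"fingers": 50},
    {"delta_pos": [20,3,-80],"turn": -7,"fingers": 50},
    {"delta_pos": [20,3,-115],"turn": -7,"fingers": 50},
    {"delta_pos": [20,3,-150],"turn": -7,"fingers": 50},
    {"delta_pos": [20,3,-165],"turn": -7,"fingers": 50},
    {"delta_pos": [20,3,-165],"turn": -7,"fingers": 50},
    {"delta_pos": [20,3,-165],"turn": -7,"fingers": 50},
  ],
)

```text
time_s: 37.13
position: [0.4492, 0.237, 0.1266]
tcp_rot: [[-0.205, -0.002, 0.979], [-0.979, -0.0, -0.205], [0.001, -1.0, -0.002]]
force: [-0.3, 0.3, -0.2]
opening: 0.5
```

Run:
```python
from h import *
st()
im,P=grab('wrist','w28')
print(proj(P,[[.4498,.2368,.094]]))
```

```text
t 37.13 pos [0.4492 0.237  0.1266] yaw -101.85 F [-0.3  0.3 -0.2] M [ 0.03 -0.01 -0.03] op 0.5 j [ 15.  31. 105.  -0.  44. 117.]
[[255.00369975 229.77062848]]
```

View pics/w28.png

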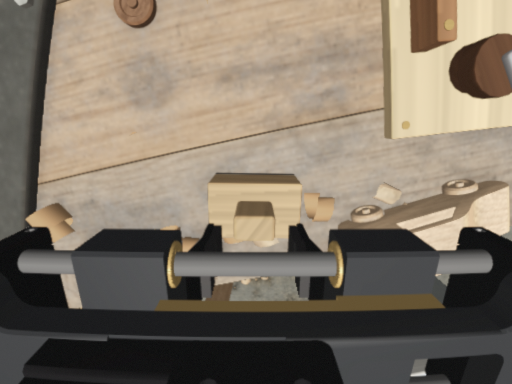

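Emit:
jog_arm(
  steps=[
    {"delta_pos": [0,0,-25],"turn": 0,"fingers": 50},
    {"delta_pos": [0,0,-40],"turn": 0,"fingers": 50},
    {"delta_pos": [0,0,-47],"turn": 0,"fingers": 50},
    {"delta_pos": [0,0,-47],"turn": 0,"fingers": 50},
    {"delta_pos": [0,0,-47],"turn": 0,"fingers": 20},
    {"delta_pos": [0,0,-47],"turn": 0,"fingers": 20},
    {"delta_pos": [0,0,-47],"turn": 0,"fingers": 20},
    {"delta_pos": [0,0,-47],"turn": 0,"fingers": 20},
    {"delta_pos": [0,0,-47],"turn": 0,"fingers": 20},
    {"delta_pos": [0,0,-47],"turn": 0,"fingers": 20},
  ],
)

```text
time_s: 38.02
position: [0.4498, 0.2378, 0.0813]
tcp_rot: [[-0.204, 0.002, 0.979], [-0.979, 0.0, -0.204], [-0.001, -1.0, 0.002]]
force: [-0.7, -1.6, 6.5]
opening: 0.343
```

Run:
```python
from h import *
st()
im,P=grab('wrist','w29')
```

```text
t 38.02 pos [0.4498 0.2378 0.0813] yaw -101.77 F [-0.7 -1.6  6.5] M [-0.04 -0.    0.02] op 0.343 j [ 15.  36. 106.  -0.  38. 117.]
```

View pics/w29.png

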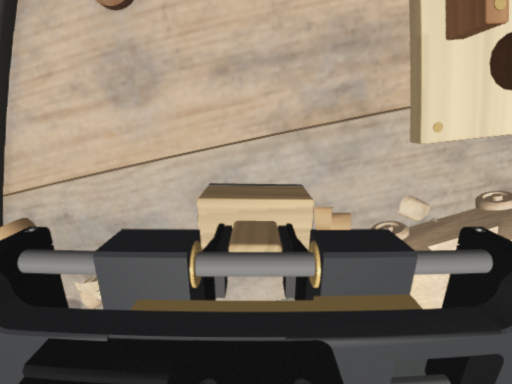

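Emit:
jog_arm(
  steps=[
    {"delta_pos": [0,0,15],"turn": 0,"fingers": 20},
    {"delta_pos": [0,0,45],"turn": 0,"fingers": 20},
    {"delta_pos": [0,0,85],"turn": 0,"fingers": 20},
    {"delta_pos": [0,0,115],"turn": 0,"fingers": 20},
    {"delta_pos": [0,0,130],"turn": 0,"fingers": 20},
    {"delta_pos": [20,-30,130],"turn": 2,"fingers": 20},
    {"delta_pos": [40,-65,130],"turn": 4,"fingers": 20},
    {"delta_pos": [60,-100,130],"turn": 7,"fingers": 20},
    {"delta_pos": [80,-133,130],"turn": 7,"fingers": 20},
    {"delta_pos": [100,-167,130],"turn": 7,"fingers": 20},
    {"delta_pos": [117,-196,130],"turn": 7,"fingers": 20},
    {"delta_pos": [128,-215,130],"turn": 7,"fingers": 20},
    {"delta_pos": [134,-224,130],"turn": 7,"fingers": 20},
    {"delta_pos": [134,-224,130],"turn": 7,"fingers": 20},
    {"delta_pos": [134,-224,130],"turn": 7,"fingers": 20},
  ],
)

```text
time_s: 39.32
position: [0.5817, 0.0145, 0.2095]
tcp_rot: [[-0.084, -0.003, 0.996], [-0.996, 0.001, -0.084], [-0.001, -1.0, -0.003]]
force: [-0.3, 1.0, -3.2]
opening: 0.345
```

Run:
```python
from h import *
st();print(w2j(read_state()['position']))
im,P=grab('wrist','w30'); im,P=grab('scene','s30')
cv2.imwrite('pics/s30a.png',cv2.resize(im[110:240,150:320,::-1],None,fx=4,fy=4,interpolation=cv2.INTER_CUBIC))
```

```text
t 39.32 pos [0.5817 0.0145 0.2095] yaw -94.81 F [-0.3  1.  -3.2] M [0.1  0.06 0.02] op 0.345 j [-10.  29.  90.   0.  61.  85.]
[-0.01737428  0.00067925]
```

View pics/w30.png

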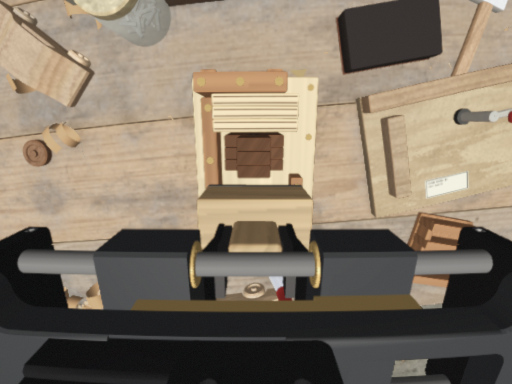

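View pics/s30a.png

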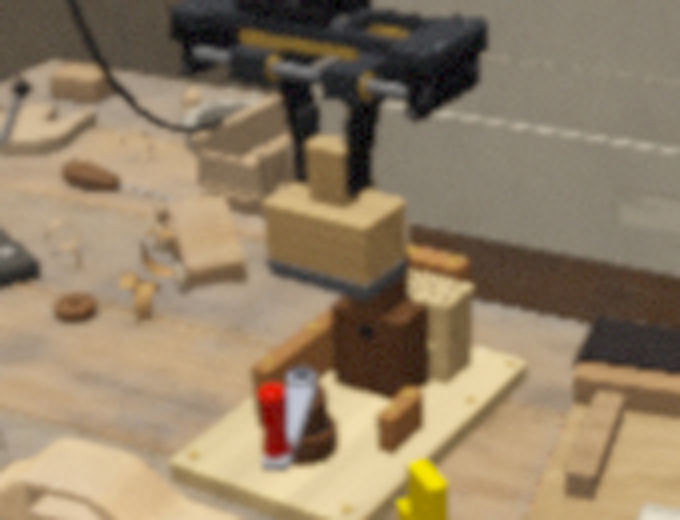

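Emit:
jog_arm(
  steps=[
    {"delta_pos": [1,-2,-25],"turn": 0,"fingers": 20},
    {"delta_pos": [1,-2,-45],"turn": 0,"fingers": 20},
    {"delta_pos": [1,-2,-60],"turn": 0,"fingers": 20},
    {"delta_pos": [1,-2,-67],"turn": 0,"fingers": 20},
    {"delta_pos": [1,-2,-71],"turn": 0,"fingers": 20},
    {"delta_pos": [1,-2,-74],"turn": 0,"fingers": 20},
    {"delta_pos": [1,-2,-75],"turn": 0,"fingers": 20},
    {"delta_pos": [1,-2,-75],"turn": 0,"fingers": 20},
  ],
)

```text
time_s: 40.08
position: [0.5811, 0.0131, 0.1346]
tcp_rot: [[-0.082, -0.007, 0.997], [-0.997, 0.001, -0.082], [-0.001, -1.0, -0.007]]
force: [-4.7, 1.5, -1.8]
opening: 0.339
```

Run:
```python
from h import *
st();print(w2j(read_state()['position']))
im,P=grab('wrist','w31'); im,P=grab('scene','s31')
cv2.imwrite('pics/s31a.png',cv2.resize(im[110:240,150:320,::-1],None,fx=4,fy=4,interpolation=cv2.INTER_CUBIC))
```

```text
t 40.08 pos [0.5811 0.0131 0.1346] yaw -94.71 F [-4.7  1.5 -1.8] M [ 0.25  1.12 -0.02] op 0.339 j [-10.  35.  94.   0.  52.  85.]
[-0.01791118 -0.00072939]
```

View pics/w31.png

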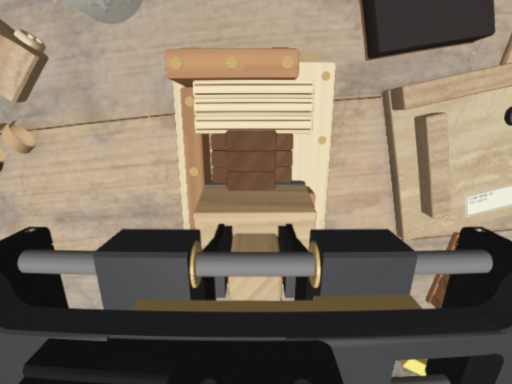

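View pics/s31a.png

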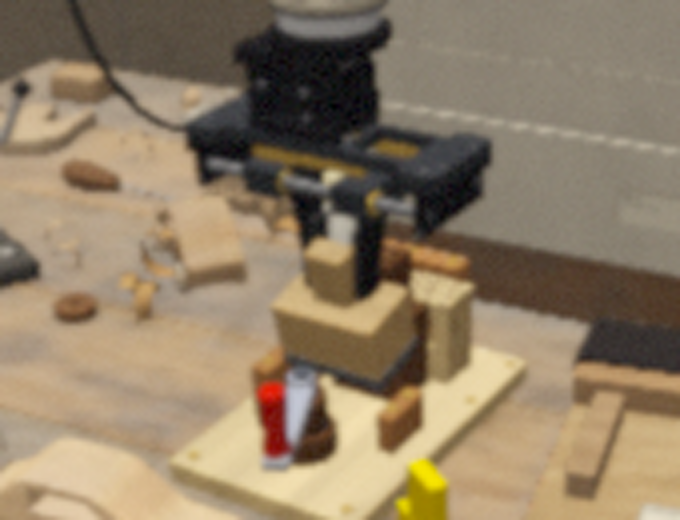

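Emit:
jog_arm(
  steps=[
    {"delta_pos": [-2,0,0],"turn": 0,"fingers": 20},
    {"delta_pos": [-3,0,0],"turn": 0,"fingers": 20},
    {"delta_pos": [-3,0,0],"turn": 0,"fingers": 20},
  ],
)

```text
time_s: 40.43
position: [0.5809, 0.0121, 0.1354]
tcp_rot: [[-0.083, 0.0, 0.997], [-0.997, 0.0, -0.083], [-0.0, -1.0, 0.0]]
force: [-3.1, 0.4, -3.0]
opening: 0.34
```

Run:
```python
from h import *
st();print(w2j(read_state()['position']))
im,P=grab('wrist','w32')
cv2.imwrite('pics/w32a.png',cv2.resize(im[40:270,160:350,::-1],None,fx=4,fy=2.6,interpolation=cv2.INTER_CUBIC))
im,P=grab('side','d32')
cv2.imwrite('pics/d32a.png',cv2.resize(im[180:280,190:270,::-1],None,fx=6,fy=6,interpolation=cv2.INTER_CUBIC))
```

```text
t 40.43 pos [0.5809 0.0121 0.1354] yaw -94.75 F [-3.1  0.4 -3. ] M [0.34 0.62 0.17] op 0.34 j [-10.  35.  94.   0.  51.  85.]
[-0.01799365 -0.00170405]
```

View pics/w32a.png

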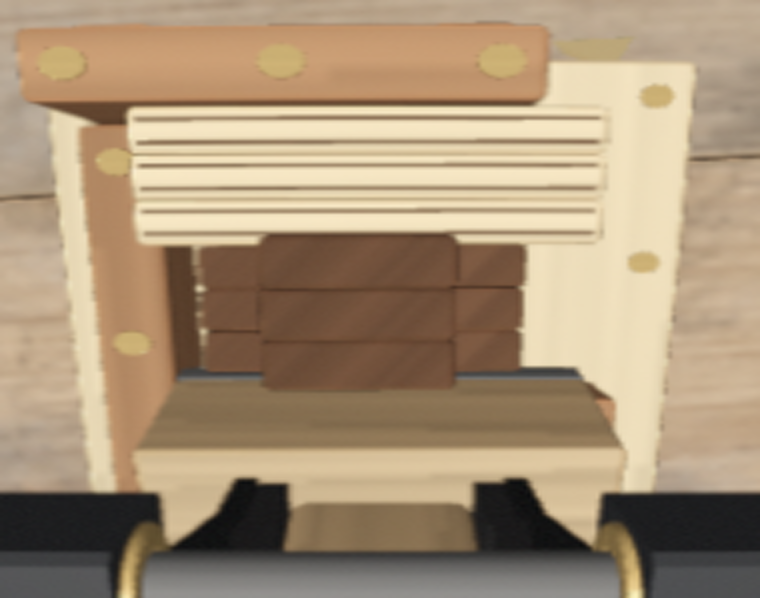

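View pics/d32a.png

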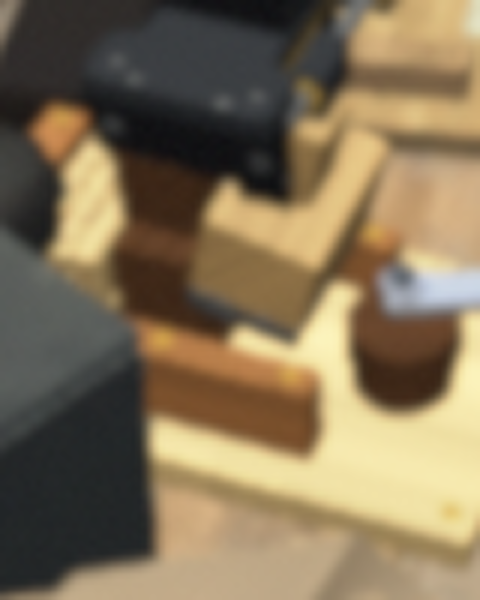

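Emit:
jog_arm(
  steps=[
    {"delta_pos": [-1,0,0],"turn": 0,"fingers": 20},
    {"delta_pos": [-2,0,0],"turn": 0,"fingers": 20},
    {"delta_pos": [-2,0,0],"turn": 0,"fingers": 20},
  ],
)

```text
time_s: 40.78
position: [0.5803, 0.0113, 0.1357]
tcp_rot: [[-0.083, 0.003, 0.997], [-0.997, -0.001, -0.083], [0.001, -1.0, 0.003]]
force: [-0.2, 0.4, -3.8]
opening: 0.339
```

Emit:
jog_arm(
  steps=[
    {"delta_pos": [0,0,-2],"turn": 0,"fingers": 20},
    {"delta_pos": [0,0,-4],"turn": 0,"fingers": 20},
    {"delta_pos": [0,1,-4],"turn": 0,"fingers": 20},
    {"delta_pos": [0,2,-4],"turn": 0,"fingers": 20},
    {"delta_pos": [0,3,-4],"turn": 0,"fingers": 20},
    {"delta_pos": [0,4,-4],"turn": 0,"fingers": 20},
    {"delta_pos": [0,4,-4],"turn": 0,"fingers": 20},
  ],
)

```text
time_s: 41.37
position: [0.5791, 0.016, 0.1313]
tcp_rot: [[-0.083, 0.0, 0.997], [-0.997, 0.0, -0.083], [-0.0, -1.0, 0.0]]
force: [-0.9, 0.1, -3.6]
opening: 0.341
```

Run:
```python
from h import *
st();print(w2j(read_state()['position']))
```

```text
t 41.37 pos [0.5791 0.016  0.1313] yaw -94.76 F [-0.9  0.1 -3.6] M [ 0.05  0.04 -0.  ] op 0.341 j [-9. 35. 94.  0. 51. 85.]
[-0.02014481  0.00198226]
```

Emit:
jog_arm(
  steps=[
    {"delta_pos": [0,1,0],"turn": 0,"fingers": 20},
    {"delta_pos": [0,2,0],"turn": 0,"fingers": 20},
    {"delta_pos": [0,3,0],"turn": 0,"fingers": 20},
    {"delta_pos": [0,3,0],"turn": 0,"fingers": 20},
  ],
)

```text
time_s: 41.7
position: [0.5792, 0.0177, 0.1314]
tcp_rot: [[-0.082, 0.001, 0.997], [-0.997, -0.002, -0.082], [0.002, -1.0, 0.001]]
force: [-1.1, -5.6, -2.3]
opening: 0.337
```

Run:
```python
from h import *
st();print(w2j(read_state()['position']))
```

```text
t 41.7 pos [0.5792 0.0177 0.1314] yaw -94.69 F [-1.1 -5.6 -2.3] M [-1.14  0.14  0.09] op 0.337 j [-9. 35. 94. -0. 51. 86.]
[-0.02015332  0.00367108]
```

Emit:
jog_arm(
  steps=[
    {"delta_pos": [0,-3.5,0],"turn": 0,"fingers": 20},
    {"delta_pos": [0,-3.5,0],"turn": 0,"fingers": 20},
    {"delta_pos": [0,-3.5,-2],"turn": 0,"fingers": 20},
    {"delta_pos": [0,-3.5,-4],"turn": 0,"fingers": 20},
    {"delta_pos": [0,-3.5,-6],"turn": 0,"fingers": 20},
    {"delta_pos": [0,-3.5,-8],"turn": 0,"fingers": 20},
    {"delta_pos": [0,-3.5,-8],"turn": 0,"fingers": 20},
  ],
)

```text
time_s: 42.28
position: [0.5785, 0.0155, 0.1225]
tcp_rot: [[-0.083, -0.001, 0.997], [-0.997, 0.0, -0.083], [-0.0, -1.0, -0.001]]
force: [0.1, -0.8, -2.9]
opening: 0.346
```

Run:
```python
from h import *
st();print(w2j(read_state()['position']))
im,P=grab('wrist','w33')
```

```text
t 42.28 pos [0.5785 0.0155 0.1225] yaw -94.77 F [ 0.1 -0.8 -2.9] M [ 0.05  0.1  -0.  ] op 0.346 j [-10.  36.  95.   0.  50.  85.]
[-0.02065891  0.00146561]
```

View pics/w33.png

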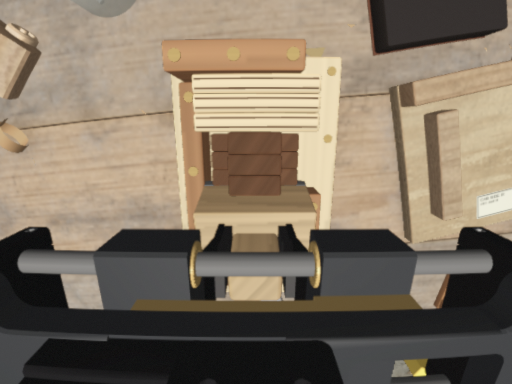

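Emit:
jog_arm(
  steps=[
    {"delta_pos": [0,0,-4],"turn": 0,"fingers": 20},
    {"delta_pos": [0,0,-8],"turn": 0,"fingers": 20},
    {"delta_pos": [0,0,-12],"turn": 0,"fingers": 20},
    {"delta_pos": [0,0,-16],"turn": 0,"fingers": 20},
    {"delta_pos": [0,0,-19],"turn": 0,"fingers": 20},
    {"delta_pos": [0,0,-21],"turn": 0,"fingers": 20},
    {"delta_pos": [0,0,-21],"turn": 0,"fingers": 20},
  ],
)

```text
time_s: 42.92
position: [0.5786, 0.0153, 0.1015]
tcp_rot: [[-0.083, -0.001, 0.997], [-0.997, 0.0, -0.083], [-0.0, -1.0, -0.001]]
force: [-0.4, -0.0, -3.8]
opening: 0.34
```

Emit:
jog_arm(
  steps=[
    {"delta_pos": [0,0,-1],"turn": 0,"fingers": 20},
    {"delta_pos": [0,0,-2],"turn": 0,"fingers": 20},
    {"delta_pos": [0,0,-3],"turn": 0,"fingers": 20},
    {"delta_pos": [0,0,-3],"turn": 0,"fingers": 20},
  ],
)

```text
time_s: 43.25
position: [0.5791, 0.0152, 0.0991]
tcp_rot: [[-0.083, 0.0, 0.997], [-0.997, -0.0, -0.083], [0.0, -1.0, 0.0]]
force: [0.3, -0.2, -3.8]
opening: 0.336
```

Emit:
jog_arm(
  steps=[
    {"delta_pos": [0,0,-1],"turn": 0,"fingers": 20},
    {"delta_pos": [0,0,-2],"turn": 0,"fingers": 20},
    {"delta_pos": [0,0,-2],"turn": 0,"fingers": 20},
  ],
)

```text
time_s: 43.5
position: [0.5791, 0.0152, 0.0971]
tcp_rot: [[-0.083, 0.0, 0.997], [-0.997, -0.0, -0.083], [0.0, -1.0, 0.0]]
force: [-0.1, 0.0, -2.7]
opening: 0.338
```

Run:
```python
from h import *
st();print(w2j(read_state()['position']))
im,P=grab('wrist','w34'); im,P=grab('scene','s34')
cv2.imwrite('pics/s34a.png',cv2.resize(im[110:240,150:320,::-1],None,fx=4,fy=4,interpolation=cv2.INTER_CUBIC))
```

```text
t 43.5 pos [0.5791 0.0152 0.0971] yaw -94.77 F [-0.1  0.  -2.7] M [ 0.06  0.1  -0.05] op 0.338 j [-10.  38.  95.   0.  47.  85.]
[-0.02006642  0.00122537]
```

View pics/w34.png

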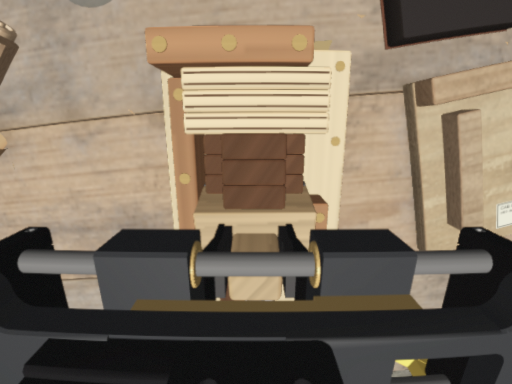

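View pics/s34a.png

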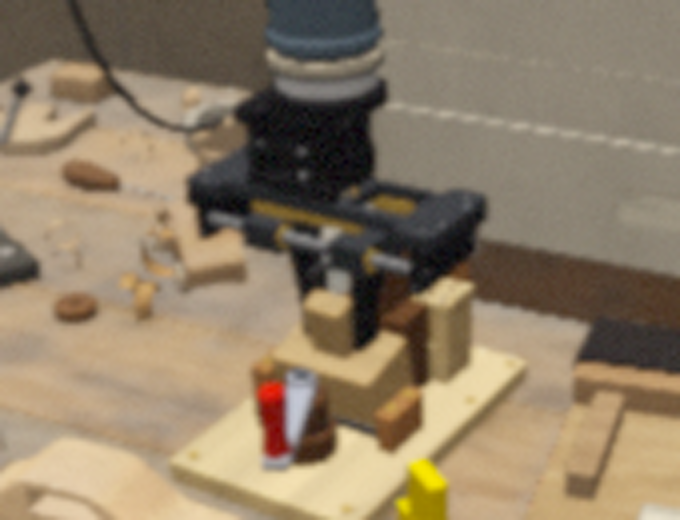

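Emit:
jog_arm(
  steps=[
    {"delta_pos": [0,0,-1],"turn": 0,"fingers": 20},
    {"delta_pos": [0,0,-2],"turn": 0,"fingers": 20},
    {"delta_pos": [0,0,-3],"turn": 0,"fingers": 20},
    {"delta_pos": [0,0,-3],"turn": 0,"fingers": 20},
  ],
)

```text
time_s: 43.93
position: [0.5803, 0.0152, 0.096]
tcp_rot: [[-0.083, 0.003, 0.997], [-0.997, -0.0, -0.083], [0.0, -1.0, 0.003]]
force: [-0.3, 0.0, 7.9]
opening: 0.341
```

Emit:
jog_arm(
  steps=[
    {"delta_pos": [1,0,2],"turn": 0,"fingers": 20},
    {"delta_pos": [2,0,2],"turn": 0,"fingers": 20},
    {"delta_pos": [3,0,2],"turn": 0,"fingers": 20},
    {"delta_pos": [4,0,2],"turn": 0,"fingers": 20},
    {"delta_pos": [5,0,2],"turn": 0,"fingers": 20},
    {"delta_pos": [5,0,2],"turn": 0,"fingers": 20},
  ],
)

```text
time_s: 44.43
position: [0.5831, 0.0153, 0.096]
tcp_rot: [[-0.083, -0.002, 0.997], [-0.997, 0.0, -0.083], [0.0, -1.0, -0.002]]
force: [-3.3, -0.7, 1.3]
opening: 0.342
```

Run:
```python
from h import *
st();print(w2j(read_state()['position']))
im,P=grab('wrist','w35')
cv2.imwrite('pics/w35a.png',cv2.resize(im[20:270,150:360,::-1],None,fx=3.5,fy=2.4,interpolation=cv2.INTER_CUBIC))
```

```text
t 44.43 pos [0.5831 0.0153 0.096 ] yaw -94.76 F [-3.3 -0.7  1.3] M [-0.02  0.89  0.04] op 0.342 j [-9. 38. 95. -0. 47. 85.]
[-0.01612017  0.00160562]
```

View pics/w35a.png

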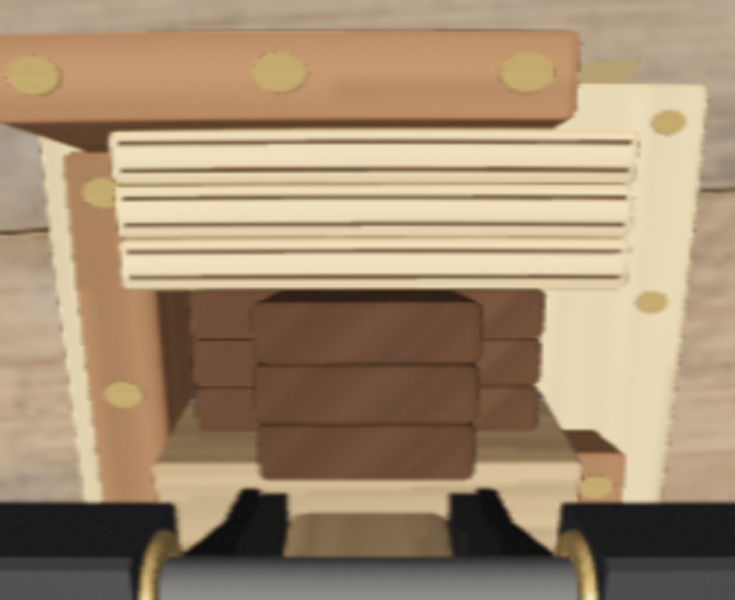

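Emit:
jog_arm(
  steps=[
    {"delta_pos": [1,0,0],"turn": 0,"fingers": 20},
    {"delta_pos": [2,0,0],"turn": 0,"fingers": 20},
    {"delta_pos": [3,0,0],"turn": 0,"fingers": 20},
    {"delta_pos": [4,0,0],"turn": 0,"fingers": 20},
    {"delta_pos": [4,0,0],"turn": 0,"fingers": 20},
  ],
)

```text
time_s: 44.9
position: [0.5861, 0.0156, 0.0954]
tcp_rot: [[-0.083, -0.005, 0.997], [-0.997, 0.001, -0.083], [-0.0, -1.0, -0.005]]
force: [-5.8, -0.4, 1.6]
opening: 0.343
```

Run:
```python
from h import *
st();print(w2j(read_state()['position']))
```

```text
t 44.9 pos [0.5861 0.0156 0.0954] yaw -94.76 F [-5.8 -0.4  1.6] M [ 0.01  1.18 -0.03] op 0.343 j [-9. 39. 94. -0. 48. 85.]
[-0.01311141  0.00214076]
```

Emit:
jog_arm(
  steps=[
    {"delta_pos": [1,0,0],"turn": 0,"fingers": 20},
    {"delta_pos": [2,0,0],"turn": 0,"fingers": 20},
    {"delta_pos": [3,0,0],"turn": 0,"fingers": 20},
    {"delta_pos": [3,0,0],"turn": 0,"fingers": 20},
  ],
)

```text
time_s: 45.23
position: [0.5887, 0.0157, 0.0951]
tcp_rot: [[-0.083, -0.006, 0.997], [-0.997, 0.001, -0.083], [-0.001, -1.0, -0.006]]
force: [-4.5, -0.4, -0.5]
opening: 0.343
```

Run:
```python
from h import *
st();print(w2j(read_state()['position']))
im,P=grab('wrist','w36')
cv2.imwrite('pics/w36a.png',cv2.resize(im[20:270,150:360,::-1],None,fx=3.5,fy=2.4,interpolation=cv2.INTER_CUBIC))
```

```text
t 45.23 pos [0.5887 0.0157 0.0951] yaw -94.76 F [-4.5 -0.4 -0.5] M [0.05 1.17 0.03] op 0.343 j [-9. 39. 94.  0. 48. 85.]
[-0.01051595  0.00254552]
```

View pics/w36a.png

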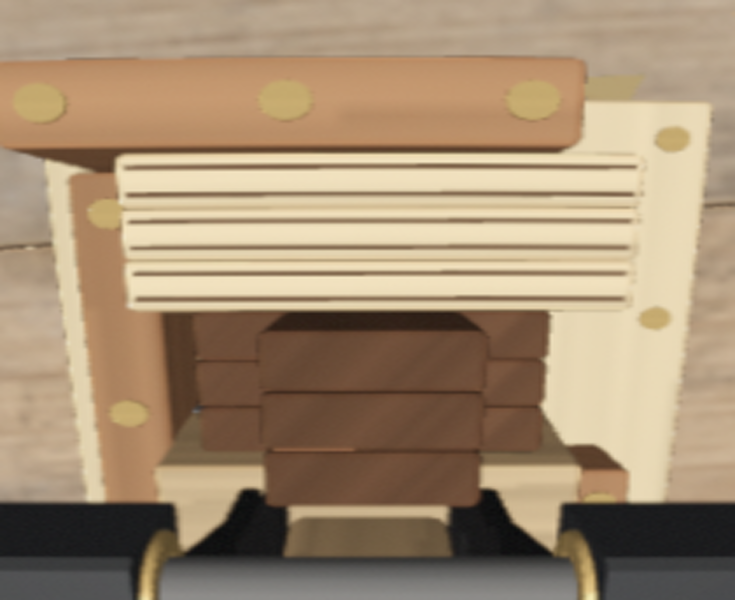

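Emit:
jog_arm(
  steps=[
    {"delta_pos": [-3,0,0],"turn": 0,"fingers": 20},
    {"delta_pos": [-3,0,0],"turn": 0,"fingers": 55},
    {"delta_pos": [-3,0,0],"turn": 0,"fingers": 55},
    {"delta_pos": [-3,0,0],"turn": 0,"fingers": 55},
    {"delta_pos": [-3,0,20],"turn": 0,"fingers": 55},
    {"delta_pos": [-13,0,50],"turn": 0,"fingers": 55},
    {"delta_pos": [-33,0,90],"turn": 0,"fingers": 55},
    {"delta_pos": [-53,0,130],"turn": 0,"fingers": 55},
    {"delta_pos": [-53,0,150],"turn": 0,"fingers": 55},
    {"delta_pos": [-53,0,150],"turn": 0,"fingers": 55},
    {"delta_pos": [-53,0,150],"turn": 0,"fingers": 55},
  ],
)

```text
time_s: 46.2
position: [0.5399, 0.0149, 0.2488]
tcp_rot: [[-0.083, 0.008, 0.997], [-0.997, -0.001, -0.083], [0.001, -1.0, 0.008]]
force: [-0.0, -0.5, -0.7]
opening: 0.551
```

Run:
```python
from h import *
st();print(w2j(read_state()['position']))
im,P=grab('wrist','w37')
cv2.imwrite('pics/w37a.png',cv2.resize(im[0:230,140:400,::-1],None,fx=3,fy=2.6,interpolation=cv2.INTER_CUBIC))
im,P=grab('scene','s37')
cv2.imwrite('pics/s37a.png',cv2.resize(im[150:240,180:290,::-1],None,fx=6,fy=6,interpolation=cv2.INTER_CUBIC))
```

```text
t 46.2 pos [0.5399 0.0149 0.2488] yaw -94.77 F [-0.  -0.5 -0.7] M [ 0.05  0.06 -0.03] op 0.551 j [-10.  23.  94.   0.  63.  84.]
[-0.0590717 -0.0024151]
```

View pics/w37a.png

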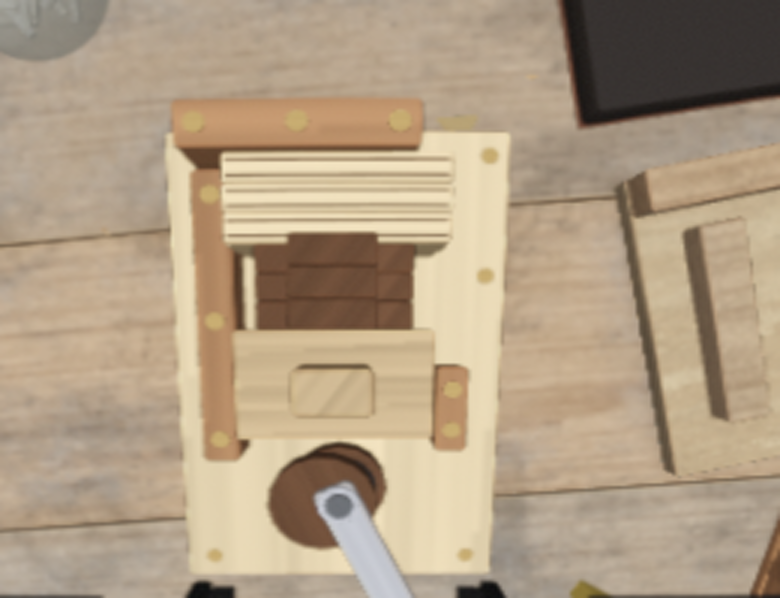

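View pics/s37a.png

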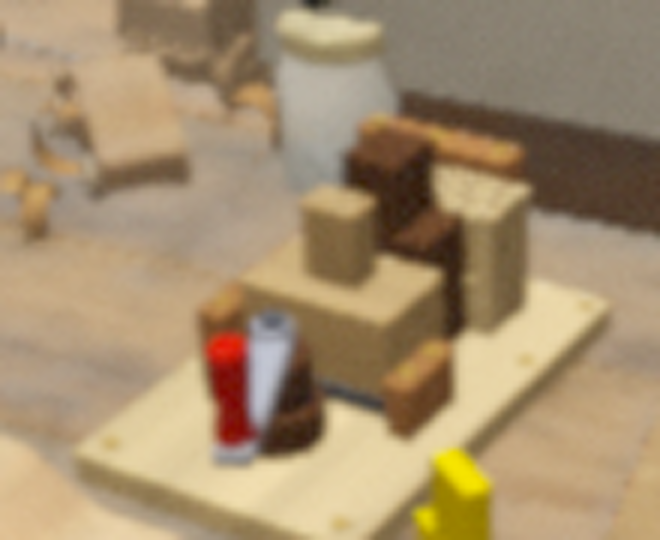

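Emit:
jog_arm(
  steps=[
    {"delta_pos": [-30,-10,0],"turn": 90,"fingers": 40},
    {"delta_pos": [-60,-20,0],"turn": 90,"fingers": 40},
    {"delta_pos": [-86,-26,0],"turn": 90,"fingers": 40},
    {"delta_pos": [-86,-26,0],"turn": 90,"fingers": 40},
    {"delta_pos": [-86,-26,0],"turn": 90,"fingers": 40},
    {"delta_pos": [-86,-26,0],"turn": 90,"fingers": 40},
    {"delta_pos": [-86,-26,0],"turn": 90,"fingers": 40},
    {"delta_pos": [-86,-26,0],"turn": 90,"fingers": 40},
    {"delta_pos": [-86,-26,0],"turn": 90,"fingers": 40},
    {"delta_pos": [-86,-26,0],"turn": 90,"fingers": 40},
    {"delta_pos": [-86,-26,0],"turn": 90,"fingers": 40},
    {"delta_pos": [-86,-26,0],"turn": 90,"fingers": 40},
    {"delta_pos": [-86,-26,0],"turn": 90,"fingers": 40},
    {"delta_pos": [-86,-26,-30],"turn": 90,"fingers": 40},
    {"delta_pos": [-86,-26,-60],"turn": 90,"fingers": 40},
    {"delta_pos": [-86,-26,-80],"turn": 90,"fingers": 40},
    {"delta_pos": [-86,-26,-90],"turn": 90,"fingers": 40},
    {"delta_pos": [-86,-26,-90],"turn": 90,"fingers": 40},
    {"delta_pos": [-86,-26,-90],"turn": 90,"fingers": 40},
  ],
)

```text
time_s: 47.88
position: [0.4513, -0.0106, 0.1546]
tcp_rot: [[0.997, -0.004, 0.083], [-0.083, 0.001, 0.997], [-0.004, -1.0, 0.001]]
force: [0.1, -0.2, 0.5]
opening: 0.4
```

Run:
```python
from h import *
st()
im,P=grab('wrist','w38')
print(proj(P,[[.4535,-.0105,.1185]]))
tips('wrist',['lever_post'])
```

```text
t 47.88 pos [ 0.4513 -0.0106  0.1546] yaw -4.78 F [ 0.1 -0.2  0.5] M [-0.06 -0.12 -0.02] op 0.4 j [-16.  25. 111.   0.  44. -11.]
[[256.42380784 226.89621137]]
wrist lever_post [(0.63, [0.452, -0.009, 0.096])]
```

View pics/w38.png

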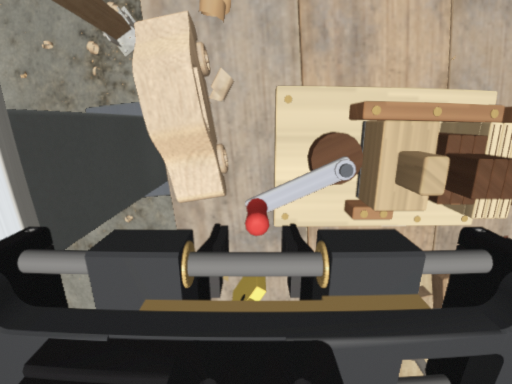

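Emit:
jog_arm(
  steps=[
    {"delta_pos": [2,1,-25],"turn": 0,"fingers": 40},
    {"delta_pos": [2,1,-45],"turn": 0,"fingers": 40},
    {"delta_pos": [2,1,-54],"turn": 0,"fingers": 40},
    {"delta_pos": [2,1,-54],"turn": 0,"fingers": 40},
    {"delta_pos": [2,1,-54],"turn": 0,"fingers": 5},
    {"delta_pos": [2,1,-54],"turn": 0,"fingers": 5},
    {"delta_pos": [2,1,-54],"turn": 0,"fingers": 5},
    {"delta_pos": [2,1,-54],"turn": 0,"fingers": 5},
    {"delta_pos": [2,1,-54],"turn": 0,"fingers": 5},
  ],
)

```text
time_s: 48.73
position: [0.4528, -0.0096, 0.1028]
tcp_rot: [[0.997, -0.002, 0.083], [-0.083, 0.0, 0.997], [-0.002, -1.0, -0.0]]
force: [-4.1, -1.6, 3.7]
opening: 0.2
```

Run:
```python
from h import *
st()
p=j2w(-.068,0); s=read_state()['position'][:2]; r=np.linalg.norm(s-p)
a0=np.arctan2(*(s-p)[::-1])%(2*np.pi)-JY-np.pi/2; print(r,a0)
for a in np.r_[np.arange(1.9,-.01,-.12),0,-.03]:
    t=JY+np.pi/2+a; print(round(a,2),np.round(1000*(p+.083*np.array([np.cos(t),np.sin(t)])-s)))
```

```text
t 48.73 pos [ 0.4528 -0.0096  0.1028] yaw -4.74 F [-4.1 -1.6  3.7] M [-0.24  0.55 -0.02] op 0.2 j [-15.  31. 113.  -0.  36. -11.]
0.08319052497489864 1.996101931529629
1.9 [-2.  8.]
1.78 [-4. 17.]
1.66 [-5. 27.]
1.54 [-4. 37.]
1.42 [-2. 47.]
1.3 [ 1. 57.]
1.18 [ 5. 66.]
1.06 [10. 74.]
0.94 [16. 82.]
0.82 [23. 89.]
0.7 [31. 96.]
0.58 [ 39. 101.]
0.46 [ 48. 105.]
0.34 [ 58. 108.]
0.22 [ 67. 110.]
0.1 [ 77. 111.]
0.0 [ 86. 110.]
-0.03 [ 88. 110.]
```

Emit:
jog_arm(
  steps=[
    {"delta_pos": [-2,8,0],"turn": 0,"fingers": 5},
    {"delta_pos": [-4,17,0],"turn": 0,"fingers": 5},
    {"delta_pos": [-5,27,0],"turn": 0,"fingers": 5},
    {"delta_pos": [-4,37,0],"turn": 0,"fingers": 5},
    {"delta_pos": [-2,47,0],"turn": 0,"fingers": 5},
    {"delta_pos": [1,57,0],"turn": 0,"fingers": 5},
    {"delta_pos": [5,66,0],"turn": 0,"fingers": 5},
    {"delta_pos": [10,74,0],"turn": 0,"fingers": 5},
    {"delta_pos": [16,82,0],"turn": 0,"fingers": 5},
    {"delta_pos": [23,89,0],"turn": 0,"fingers": 5},
    {"delta_pos": [31,96,0],"turn": 0,"fingers": 5},
    {"delta_pos": [31,96,0],"turn": 0,"fingers": 5},
  ],
)

```text
time_s: 49.73
position: [0.4767, 0.0906, 0.1022]
tcp_rot: [[0.996, -0.018, 0.087], [-0.087, 0.006, 0.996], [-0.019, -1.0, 0.005]]
force: [-13.5, 11.8, 15.3]
opening: 0.185
```

Run:
```python
from h import *
st()
p=j2w(-.068,0); s=read_state()['position'][:2]; r=np.linalg.norm(s-p)
a0=np.arctan2(*(s-p)[::-1])%(2*np.pi)-JY-np.pi/2; print(r,a0)
im,P=grab('wrist','w39')
```

```text
t 49.73 pos [0.4767 0.0906 0.1022] yaw -4.97 F [-13.5  11.8  15.3] M [ 1.98  2.29 -0.31] op 0.185 j [ -3.  33. 108.   0.  40.   2.]
0.09068468536970982 0.7308497531031515
```

View pics/w39.png

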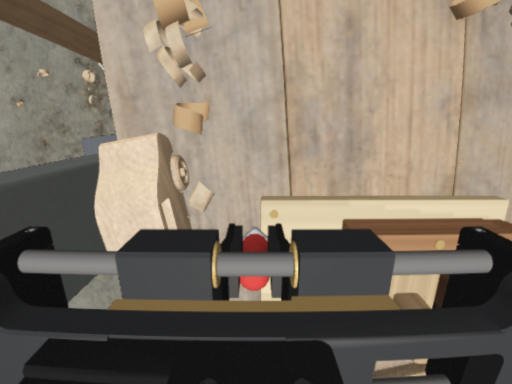

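Emit:
jog_arm(
  steps=[
    {"delta_pos": [31,96,0],"turn": 0,"fingers": 40},
    {"delta_pos": [0,0,0],"turn": 0,"fingers": 40},
  ],
)

```text
time_s: 49.95
position: [0.4891, 0.1048, 0.1037]
tcp_rot: [[0.998, 0.013, 0.056], [-0.056, 0.005, 0.998], [0.013, -1.0, 0.006]]
force: [-0.0, 1.1, -1.0]
opening: 0.269
```

Emit:
jog_arm(
  steps=[
    {"delta_pos": [0,0,0],"turn": 0,"fingers": 40},
    {"delta_pos": [0,0,25],"turn": 0,"fingers": 40},
    {"delta_pos": [0,0,60],"turn": 0,"fingers": 40},
    {"delta_pos": [0,0,80],"turn": 0,"fingers": 40},
    {"delta_pos": [0,-10,80],"turn": 0,"fingers": 40},
    {"delta_pos": [0,-20,80],"turn": 0,"fingers": 40},
    {"delta_pos": [0,-20,80],"turn": 0,"fingers": 40},
  ],
)

```text
time_s: 50.53
position: [0.4851, 0.0642, 0.1819]
tcp_rot: [[0.996, 0.0, 0.086], [-0.086, -0.001, 0.996], [0.0, -1.0, -0.001]]
force: [0.5, 0.1, 0.1]
opening: 0.399
```

Run:
```python
from h import *
st()
im,P=grab('wrist','w40')
tips('wrist',['lever_post','cam_pivot'])
im,P=grab('scene','s40')
tips('scene',['lever_post','cam_pivot'])
cv2.imwrite('pics/s40a.png',cv2.resize(im[130:250,150:310,::-1],None,fx=4.5,fy=4.5,interpolation=cv2.INTER_CUBIC))
```

```text
t 50.53 pos [0.4851 0.0642 0.1819] yaw -4.92 F [0.5 0.1 0.1] M [-0.   -0.09  0.05] op 0.399 j [ -6.  25. 105.  -0.  50.  -1.]
wrist lever_post [(0.91, [0.471, 0.076, 0.097])]
wrist cam_pivot [(0.68, [0.532, 0.018, 0.018])]
scene lever_post [(0.95, [0.469, 0.077, 0.099]), (0.29, [0.641, 0.011, 0.104])]
scene cam_pivot [(0.72, [0.531, 0.021, 0.019])]
```

View pics/w40.png

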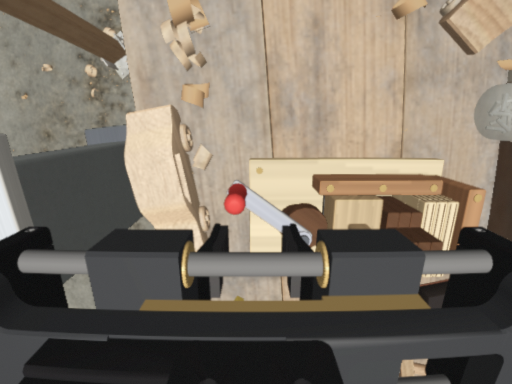

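View pics/s40a.png

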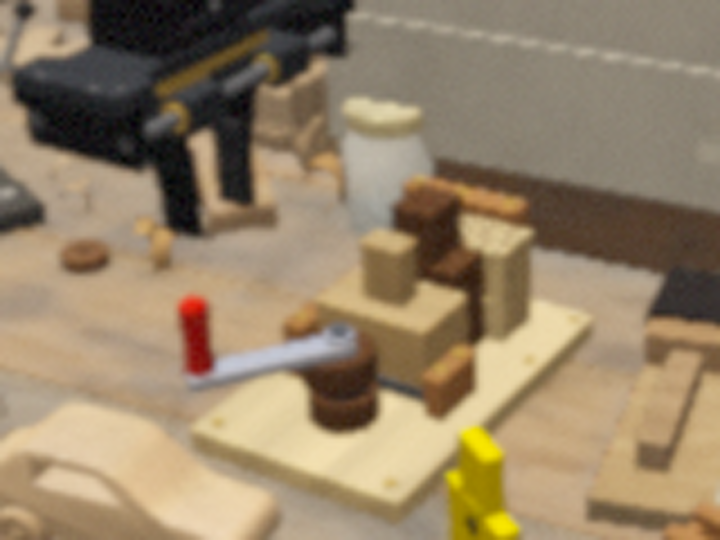

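Run:
```python
from h import *
P=wcam()
x=unproj(P,[[234,204]],.1185)[0]; print(x)
p=j2w(-.068,0); d=x[:2]-p; print(np.linalg.norm(d),np.degrees(np.arctan2(d[1],d[0])))
```

```text
[0.46933824 0.07713654 0.1185    ]
0.08554068950645378 136.36515966441243
```

Emit:
jog_arm(
  steps=[
    {"delta_pos": [-15,12,0],"turn": 51,"fingers": 40},
    {"delta_pos": [-15,12,0],"turn": 51,"fingers": 40},
    {"delta_pos": [-15,12,0],"turn": 51,"fingers": 40},
    {"delta_pos": [-15,12,0],"turn": 51,"fingers": 40},
    {"delta_pos": [-15,12,0],"turn": 51,"fingers": 40},
    {"delta_pos": [-15,12,0],"turn": 51,"fingers": 40},
    {"delta_pos": [-15,12,0],"turn": 51,"fingers": 40},
    {"delta_pos": [-15,12,0],"turn": 51,"fingers": 40},
    {"delta_pos": [-15,12,-15],"turn": 51,"fingers": 40},
    {"delta_pos": [-15,12,-25],"turn": 51,"fingers": 40},
    {"delta_pos": [-15,12,-25],"turn": 51,"fingers": 40},
  ],
)

```text
time_s: 51.75
position: [0.4686, 0.0785, 0.1555]
tcp_rot: [[0.693, -0.004, -0.721], [0.721, 0.0, 0.693], [-0.003, -1.0, 0.003]]
force: [0.7, -0.1, 0.0]
opening: 0.4
```

Run:
```python
from h import *
st()
im,P=grab('wrist','w41')
print(proj(P,[[.4700,.0765,.1185]]))
```

```text
t 51.75 pos [0.4686 0.0785 0.1555] yaw 46.1 F [ 0.7 -0.1  0. ] M [ 0.05 -0.07  0.03] op 0.4 j [ -4.  27. 108.   0.  46. -50.]
[[253.49185293 228.91166477]]
```

View pics/w41.png

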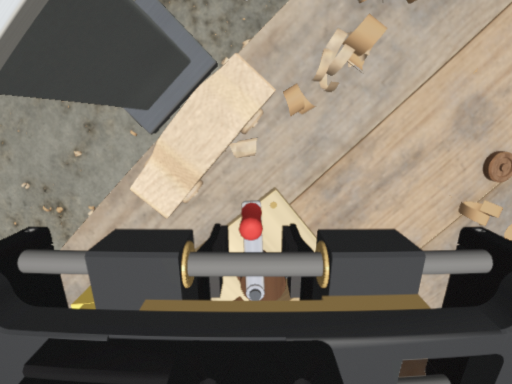

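Emit:
jog_arm(
  steps=[
    {"delta_pos": [0,0,-25],"turn": 0,"fingers": 40},
    {"delta_pos": [0,0,-45],"turn": 0,"fingers": 40},
    {"delta_pos": [0,0,-53],"turn": 0,"fingers": 40},
    {"delta_pos": [0,0,-53],"turn": 0,"fingers": 40},
    {"delta_pos": [0,0,-53],"turn": 0,"fingers": 5},
    {"delta_pos": [0,0,-53],"turn": 0,"fingers": 5},
    {"delta_pos": [0,0,-53],"turn": 0,"fingers": 5},
    {"delta_pos": [0,0,-53],"turn": 0,"fingers": 5},
  ],
)

```text
time_s: 52.47
position: [0.47, 0.0782, 0.105]
tcp_rot: [[0.692, 0.001, -0.722], [0.722, -0.0, 0.692], [0.0, -1.0, -0.001]]
force: [-1.2, -0.1, 0.6]
opening: 0.195
```

Run:
```python
from h import *
st()
p=j2w(-.068,0)-np.array([.001,0]); s=read_state()['position'][:2]; r=np.linalg.norm(s-p)
a0=np.arctan2(*(s-p)[::-1])%(2*np.pi)-JY-np.pi/2; print(r,a0)
for a in np.r_[np.arange(.83,-.01,-.07),0,-.03,-.06]:
    t=JY+np.pi/2+a; print(round(a,2),np.round(1000*(p+.084*np.array([np.cos(t),np.sin(t)])-s)),np.round(np.degrees(a-a0)))
```

```text
t 52.47 pos [0.47   0.0782 0.105 ] yaw 46.23 F [-1.2 -0.1  0.6] M [-0.05  0.02 -0.05] op 0.195 j [ -4.  32. 110.  -0.  38. -50.]
0.08510729789480961 0.872236002491805
0.83 [3. 2.] -2.0
0.76 [8. 6.] -6.0
0.69 [13.  9.] -10.0
0.62 [17. 12.] -14.0
0.55 [23. 15.] -18.0
0.48 [28. 17.] -22.0
0.41 [33. 20.] -26.0
0.34 [39. 21.] -30.0
0.27 [45. 22.] -35.0
0.2 [51. 23.] -39.0
0.13 [57. 24.] -43.0
0.06 [62. 24.] -47.0
0.0 [67. 24.] -50.0
-0.03 [70. 23.] -52.0
-0.06 [72. 23.] -53.0
```

Emit:
jog_arm(
  steps=[
    {"delta_pos": [3,2,0],"turn": -2,"fingers": 5},
    {"delta_pos": [8,6,0],"turn": -6,"fingers": 5},
    {"delta_pos": [13,9,0],"turn": -10,"fingers": 5},
    {"delta_pos": [17,12,0],"turn": -14,"fingers": 5},
    {"delta_pos": [23,15,0],"turn": -18,"fingers": 5},
    {"delta_pos": [28,17,0],"turn": -22,"fingers": 5},
    {"delta_pos": [33,20,0],"turn": -26,"fingers": 5},
    {"delta_pos": [33,20,0],"turn": -26,"fingers": 5},
  ],
)

```text
time_s: 53.13
position: [0.5028, 0.0991, 0.1048]
tcp_rot: [[0.939, -0.001, -0.344], [0.344, 0.001, 0.939], [-0.0, -1.0, 0.001]]
force: [-2.2, 2.3, 4.1]
opening: 0.198
```

Run:
```python
from h import *
st()
p=j2w(-.068,0)-np.array([.001,0]); s=read_state()['position'][:2]; r=np.linalg.norm(s-p)
a0=np.arctan2(*(s-p)[::-1])%(2*np.pi)-JY-np.pi/2; print(r,a0)
im,P=grab('wrist','w42')
```

```text
t 53.13 pos [0.5028 0.0991 0.1048] yaw 20.15 F [-2.2  2.3  4.1] M [ 0.42  0.14 -0.11] op 0.198 j [ -1.  34. 105.   0.  41. -22.]
0.08556588837039979 0.41239902354334124
```

View pics/w42.png

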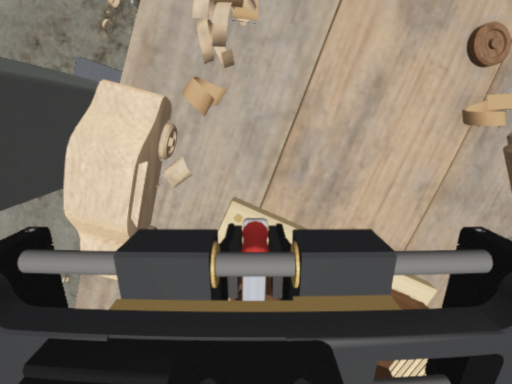

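Emit:
jog_arm(
  steps=[
    {"delta_pos": [6,1,0],"turn": -4,"fingers": 5},
    {"delta_pos": [12,2,0],"turn": -9,"fingers": 5},
    {"delta_pos": [18,3,0],"turn": -13,"fingers": 5},
    {"delta_pos": [24,4,0],"turn": -17,"fingers": 5},
    {"delta_pos": [29,4,0],"turn": -21,"fingers": 5},
    {"delta_pos": [34,4,0],"turn": -24,"fingers": 5},
    {"delta_pos": [36,4,0],"turn": -26,"fingers": 5},
    {"delta_pos": [36,4,0],"turn": -26,"fingers": 5},
  ],
)

```text
time_s: 53.85
position: [0.5371, 0.1037, 0.1046]
tcp_rot: [[0.995, -0.003, 0.1], [-0.1, 0.002, 0.995], [-0.004, -1.0, 0.002]]
force: [-4.8, 5.9, 5.7]
opening: 0.198
```

Run:
```python
from h import *
st()
p=j2w(-.068,0)-np.array([.001,0]); s=read_state()['position'][:2]; r=np.linalg.norm(s-p)
a0=np.arctan2(*(s-p)[::-1])%(2*np.pi)-JY-np.pi/2; print(r,a0)
im,P=grab('wrist','w43');im,P=grab('scene','s43')
cv2.imwrite('pics/s43a.png',cv2.resize(im[130:250,150:310,::-1],None,fx=4.5,fy=4.5,interpolation=cv2.INTER_CUBIC))
```

```text
t 53.85 pos [0.5371 0.1037 0.1046] yaw -5.74 F [-4.8  5.9  5.7] M [0.93 0.45 0.1 ] op 0.198 j [ -1.  36. 100.   0.  45.   5.]
0.0858925986550248 0.0060846741615041555
```

View pics/s43a.png

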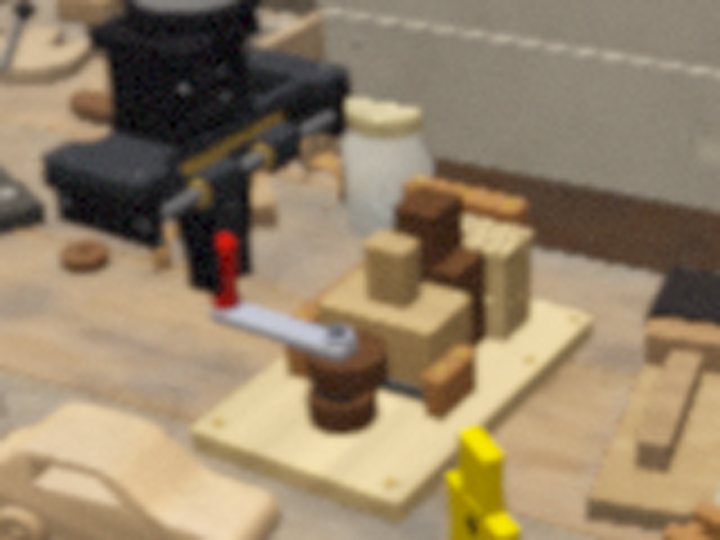

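Emit:
jog_arm(
  steps=[
    {"delta_pos": [1,0,0],"turn": 0,"fingers": 5},
    {"delta_pos": [2,-1,0],"turn": 0,"fingers": 5},
    {"delta_pos": [3,-1,0],"turn": 0,"fingers": 5},
    {"delta_pos": [4,-2,0],"turn": 0,"fingers": 5},
    {"delta_pos": [4,-2,0],"turn": 0,"fingers": 5},
  ],
)

```text
time_s: 54.37
position: [0.5381, 0.1035, 0.1046]
tcp_rot: [[0.995, -0.009, 0.1], [-0.1, 0.005, 0.995], [-0.01, -1.0, 0.005]]
force: [-9.0, 11.7, 9.1]
opening: 0.2
```

Run:
```python
from h import *
st()
p=j2w(-.068,0)-np.array([.001,0]); s=read_state()['position'][:2]; r=np.linalg.norm(s-p)
a0=np.arctan2(*(s-p)[::-1])%(2*np.pi)-JY-np.pi/2; print(r,a0)
```

```text
t 54.37 pos [0.5381 0.1035 0.1046] yaw -5.76 F [-9.  11.7  9.1] M [1.97 1.18 0.02] op 0.2 j [-1. 36. 99.  0. 45.  4.]
0.08571782663366544 -0.006185344742240417
```

Emit:
jog_arm(
  steps=[
    {"delta_pos": [1,2,0],"turn": 0,"fingers": 5},
    {"delta_pos": [2,4,0],"turn": 0,"fingers": 5},
    {"delta_pos": [4,4,0],"turn": 0,"fingers": 5},
    {"delta_pos": [5,4,0],"turn": 0,"fingers": 5},
    {"delta_pos": [5,4,0],"turn": 0,"fingers": 5},
  ],
)

```text
time_s: 54.78
position: [0.5396, 0.1048, 0.1033]
tcp_rot: [[0.995, -0.018, 0.098], [-0.098, 0.001, 0.995], [-0.018, -1.0, -0.001]]
force: [-12.0, 1.0, 7.3]
opening: 0.196
```

Run:
```python
from h import *
st()
p=j2w(-.068,0)-np.array([.001,0]); s=read_state()['position'][:2]; r=np.linalg.norm(s-p)
a0=np.arctan2(*(s-p)[::-1])%(2*np.pi)-JY-np.pi/2; print(r,a0)
```

```text
t 54.78 pos [0.5396 0.1048 0.1033] yaw -5.63 F [-12.    1.    7.3] M [ 0.14  1.84 -0.03] op 0.196 j [-1. 36. 99.  0. 46.  5.]
0.08718981794825173 -0.02148629159454285
```

Emit:
jog_arm(
  steps=[
    {"delta_pos": [-5,-1,0],"turn": 0,"fingers": 5},
    {"delta_pos": [-6,-1,0],"turn": 0,"fingers": 40},
    {"delta_pos": [-6,-1,0],"turn": 0,"fingers": 40},
    {"delta_pos": [-6,-1,0],"turn": 0,"fingers": 40},
    {"delta_pos": [-6,-1,25],"turn": 0,"fingers": 40},
    {"delta_pos": [-6,-1,60],"turn": 0,"fingers": 40},
    {"delta_pos": [-6,-1,100],"turn": 0,"fingers": 40},
    {"delta_pos": [-26,-41,140],"turn": 0,"fingers": 40},
    {"delta_pos": [-26,-81,160],"turn": 0,"fingers": 40},
    {"delta_pos": [-26,-121,160],"turn": 0,"fingers": 40},
    {"delta_pos": [-26,-121,160],"turn": 0,"fingers": 40},
    {"delta_pos": [-26,-121,160],"turn": 0,"fingers": 40},
  ],
)

```text
time_s: 55.78
position: [0.5242, -0.0212, 0.2663]
tcp_rot: [[0.995, 0.007, 0.104], [-0.104, -0.004, 0.995], [0.007, -1.0, -0.003]]
force: [-0.2, 0.3, -0.1]
opening: 0.401
```

Run:
```python
from h import *
st()
im,P=grab('wrist','w44')
tips('wrist',['lever_post','block_grip','panel_1_center','packer_1_tab'])
x=tip_of('lever_post','wrist')[0]['position'][:2]; d=x-j2w(-.068,0); print('a',np.arctan2(d[1],d[0])-JY-np.pi/2,np.linalg.norm(d))
for n,z in (('block_grip',0),('panel_1_center',0),('packer_1_tab',0)):
    for r in tip_of(n,'wrist'): print(n,w2j(r['position']))
im,P=grab('scene','s44')
cv2.imwrite('pics/s44a.png',cv2.resize(im[130:250,150:310,::-1],None,fx=4.5,fy=4.5,interpolation=cv2.INTER_CUBIC))
x=tip_of('lever_post','scene')[0]['position'][:2]; d=x-j2w(-.068,0); print('a',np.arctan2(d[1],d[0])-JY-np.pi/2,np.linalg.norm(d))
im,P=grab('side','d44')
cv2.imwrite('pics/d44a.png',cv2.resize(im[180:290,180:280,::-1],None,fx=5.4,fy=5.4,interpolation=cv2.INTER_CUBIC))
```

```text
t 55.78 pos [ 0.5242 -0.0212  0.2663] yaw -5.98 F [-0.2  0.3 -0.1] M [-0.01 -0.11 -0.03] op 0.401 j [-14.  20.  95.  -0.  64.  -8.]
wrist lever_post [(0.83, [0.539, 0.104, 0.094])]
wrist block_grip [(0.73, [0.589, 0.013, 0.092])]
wrist panel_1_center [(0.69, [0.676, 0.004, 0.053]), (0.55, [0.539, 0.102, 0.096])]
wrist packer_1_tab [(0.6, [0.64, 0.012, 0.11])]
a -0.005531549161583493 0.08634934555122577
block_grip [-0.00981543 -0.00023928]
panel_1_center [ 0.07775208 -0.00196584]
panel_1_center [-0.06764188  0.08423007]
packer_1_tab [0.04098396 0.0031121 ]
a 0.043057038341707266 0.08837131280235444
```

View pics/w44.png

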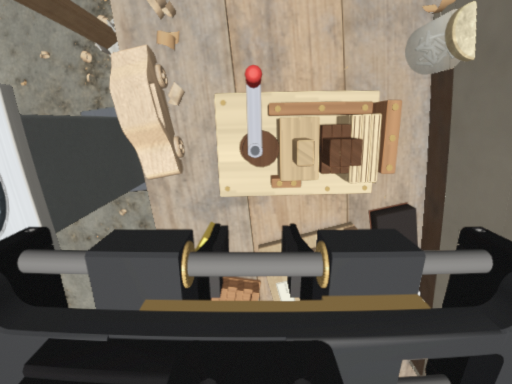

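View pics/s44a.png

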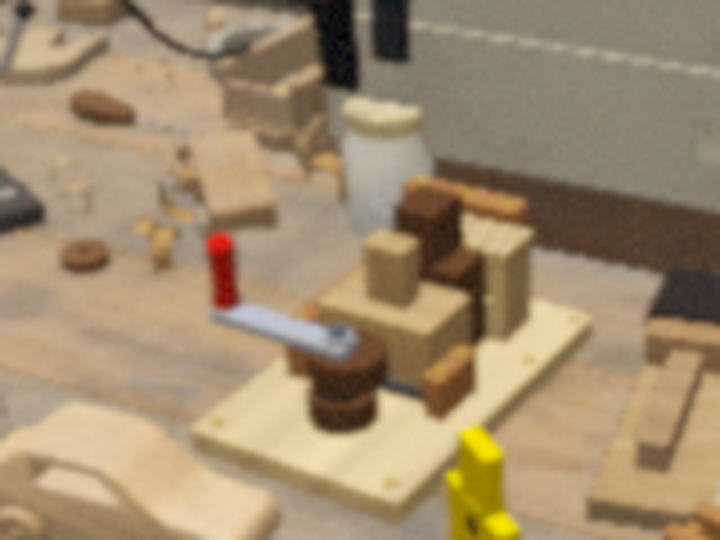

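View pics/d44a.png

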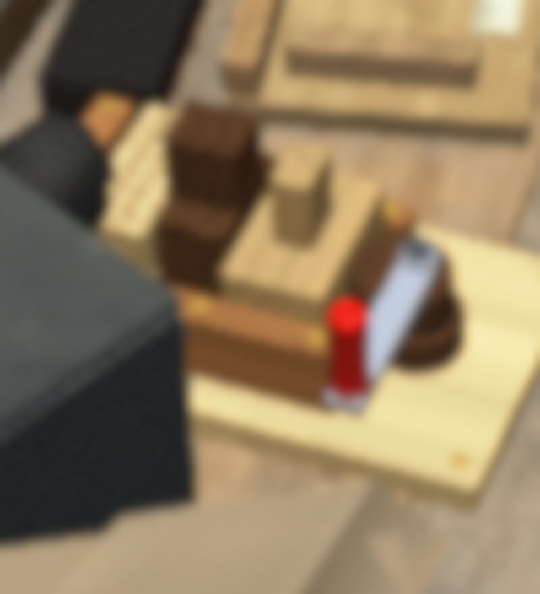

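Run:
```python
from h import *
im=cv2.imread('pics/w44.png')
cv2.imwrite('pics/w44a.png',cv2.resize(im[55:205,205:410],None,fx=3.9,fy=3.9,interpolation=cv2.INTER_CUBIC))
```

```text
(no output)
```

View pics/w44a.png

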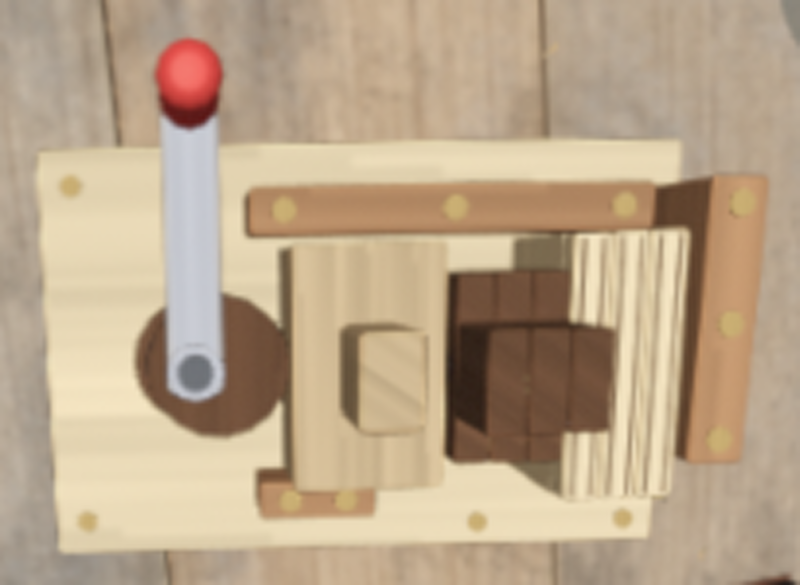

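Run:
```python
from h import *
P=wcam()
c=lambda u,v:[u/3.9+205,v/3.9+55]
q=lambda u,v,z:w2j(unproj(P,[c(u,v)],z)[0])*1000
print('base corners',[np.round(q(u,v,.018),1) for u,v in [(38,153),(680,142),(650,537),(60,552)]])
a=q(189,72,.1185);b=q(195,373,.075);print('post',a,'bolt',b, 'angle',np.arctan2(-(a-b)[0],(a-b)[1]))
for zz in (.072,.076): print(q(195,373,zz))
print('block edges',q(294,365,.072),q(445,365,.072),'top',q(370,243,.072),q(370,488,.072))
print('cam edge',q(286,365,.062))
print('panel edges',q(572,235,.084),q(690,232,.084),q(563,497,.084),q(668,494,.084))
print('tab',q(488,375,.120),q(612,375,.120))
```

```text
base corners [array([-127.2,   78.2]), array([103. ,  80.2]), array([105.7, -66.6]), array([-126.2,  -69.3])]
post [-72.75833173  87.47392332] bolt [-72.37520817   5.02071155] angle 0.004646523635176716
[-72.37746821   4.71779439]
[-72.37445482   5.12168394]
block edges [-40.52616143   6.83159531] [8.22563795 6.28606809] top [-17.02823859  44.4719082 ] [-14.88839706 -33.89742133]
cam edge [-42.23989584   5.91855377]
panel edges [42.49186724 46.28799971] [79.02341005 47.19993345] [ 45.73493237 -35.07701859] [ 80.26040394 -34.49731544]
tab [8.94851961 8.04618186] [43.91571977  7.77786024]
```

Run:
```python
from h import *
capture('scene'); tips('scene',['car','sander','jig'])
capture('side'); tips('side',['car','sander','lever_post'])
st()
print(hand_in())
```

```text
scene car [(0.68, [0.391, 0.076, -0.001])]
scene sander [(0.94, [0.74, -0.161, 0.003]), (0.18, [0.623, 0.05, 0.021])]
scene jig [(0.83, [0.598, 0.016, 0.005]), (0.75, [0.658, 0.002, 0.049]), (0.38, [0.616, 0.009, 0.108])]
side car [(0.94, [0.391, 0.073, 0.001]), (0.25, [0.619, 0.009, 0.106])]
side sander [(0.74, [0.746, -0.154, 0.002])]
side lever_post [(0.79, [0.536, 0.098, 0.097])]
t 56.78 pos [ 0.522  -0.0168  0.2642] yaw -5.77 F [0.4 0.2 0.3] M [ 0.03 -0.05 -0.03] op 0.402 j [-14.  21.  95.   0.  64.  -8.]
the job is handed in; nothing more can be done
None
```

The row is clamped and the job is handed in, at about 57 s of the 210 s allowed. I opened the lever, pushed the three panels upright and squared them to the fence. I then added all three packers from the rack for six pieces, lowered the pressure block into its pocket and swung the lever shut against its stop.

**What the last checks showed:**
- **Lever:** one wrist picture, corrected for the jig's tilt in it, puts the lever within about 0.01 rad of fully shut. The scene camera's locator read 0.04 rad, which is within its 4 mm error.
- **Row and block:** after taking out an offset of a few mm in that picture, the block sits centred at about jig x = -12. The row spans roughly 13 to 84 mm, and the panels are flush with the fence.
- **Clamp tightness:** I judged this from the lever reaching a firm stop at about 12 N, and from the cam touching the block in the picture. I did not test it directly.
- **Car and sanding block:** both are where they were at the start, within measuring error.

**What went wrong on the way:**
- The first fence push left the middle panel about 2 mm short, so I pushed again with the fingers shut.
- The block was knocked about 4 cm aside mid-run; I found it again before gripping.
- On the first closing swing the post slipped in the jaws, so I regripped it square to the lever arm. During that release I sent one wrong row, which moved the open gripper about 2 cm; the force read near zero right after and nothing was displaced.

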